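# Rebuild the rotor stack of a sample mill and snap its keeper home

### The arm

A 7-joint arm with a two-finger parallel gripper is mounted at the origin on a cart in front of the work surface, level with it; the furniture and walls round the work are solid. World frame = base frame: x ahead of the robot, y to its left, z up, the work surface at z = 0. Lengths are in mm, angles in rad, forces in N, time in s.
With the tool pointing down it reaches from about 425 to 875 mm from the base axis. Payload 4.7 kg.
Tool frame: the origin (TCP) lies at the centre of the arm's flange, where the gripper is bolted on; the fingertips stand tip_extent ahead of it and the grasp point (between the pads) lies 155 mm ahead of it (tip_extent is the distance from the TCP to the fingertips, in mm); x points along the fingers, y is the direction in which the jaws open and shut, and the axes are right-handed (so a half turn about x gives the same grasp; the last joint's range is limited). The gripper opens to 85 mm and grips with 20 to 120 N. Pads are 22 mm wide; open, the fingers measure 114 mm over their backs; the gripper's body (76 mm by 85 mm) begins 54 mm behind the grasp point. The pads swing forward as they close: fully open they stand 13 mm farther back than shut.
Start: joints at [1.268, 0.321, -0.07, 1.45, 0.023, 1.371, -0.057], TCP at [202.476, -617.665, 404.749] pointing down, gripper open.
Joint ranges: [-2.86, 2.86], [-0.3, 2.09], [-1.38, 1.24], [0.06, 2.45], [-1.56, 4.7], [0.09, 2.05], [-2.69, 2.69]. Speed limits (rad/s): [2.57, 2.57, 3.14, 3.14, 3.14, 3.14, 3.14].

### API

Orientations are given as [roll, pitch, yaw] about the fixed x, y, z axes, in that order (R = Rz(yaw) Ry(pitch) Rx(roll)).
In Python, from station import read_state, read_camera, camera_params, job_done, tip_extent gives the robot as it stands.
- The arm moves only by the tool apply_moves, never from a script. Its arguments are lists of equal length, an entry for each row: "slide": the shift along the tool's x, y, z in mm, a list of three; "turn": the turn about the tool's x in degrees. In form: {"slide": [[x, y, z], ...], "turn": [turn, ...]}. A call has 1 to 10 rows; each row is the pose to reach, as a shift and turn from the pose commanded when the call began, along the tool's axes at that moment; what a row does not reach only later rows make up. A row lasts 1/8 s, in which the tool goes at most 62.5 mm and 10.7 degrees, less where a joint would pass 70% of its speed; a pose out of reach is approached as far as the arm can. A call with a gripper value outside its range is refused whole. "claw" is the gripper command: -1 is fully open, 1 is shut, values between are in proportion, set as the call begins (left out, the last holds). The fingers move at their own pace and stop on an object; the grip force is fixed at half the most. Time passes only in rows, so rows that repeat a pose let the fingers close. It gives the time, the measured TCP pose, the force and the opening at its end, in the units of the state.
- read_state(): the state, without advancing time (a new reading comes with each control period).
- read_camera(name): name is "scene" or "top" or "wrist"; returns (picture, depth): 420x560x3 uint8, red, green, blue; 420x560 float32, mm along the optical axis (not along the pixel's ray), 0 where there is no reading.
- camera_params(name): a dict with "camera_matrix" (3x3 intrinsics, pixels), "distortion" ([k1, k2, p1, p2, k3] as OpenCV has them; the pictures are not rectified), "R" (3x3) and "t" (3): a world point X has camera coordinates R X + t; the wrist camera has in their place "T_tool_cam" (4x4, takes a point from camera to tool coordinates, whose origin is the TCP and whose axes are the tool frame's). Camera axes: x right, y down, z forward; pixel columns grow to the right and rows downward; lengths in mm; the calibration is good to about 2 mm. A picture is of the moment at which its call begins: read the wrist's pose just before it. camera_params takes no time and is no camera call.
- job_done(): hands the job in, once; it reports no verdict.
The state is a dict: "clock": time; "qpos": joint angles; "joint_vel": joint speeds; "joint_efforts": joint torques, N m; "position": TCP position; "eef_rot": TCP orientation; "ft_force": force on the tool from outside, world axes, zero at the start; "ft_torque": the same for the moment, N m; "gripper_width": opening from 0.0 (shut) to 1.0 (fully open).
Only numpy, scipy, OpenCV 4.12 (cv2) and the standard library are available. Lean on these libraries where they do the work, as an engineer would, in place of code of your own. Each camera call takes 0.05 s, during which the arm holds its last target.

### The job

Put the washed sample mill back together: onto its upright spindle go the long collar first, then the toothed grinding disc with its hub up, then the short collar, each let go fully down before the next. Then push the forked keeper along its channel into the groove of the spindle, above the stack, until the two spring plungers snap into its notches and hold it. Do not knock over or shove aside the sample pots that stand among the parts.

Things in the scene. Friction and masses are not known exactly. Their poses are not given: they have to be found in the camera images.
- mill: sample mill drive unit, fixed on the bench: white housing with a steel deck 42 mm above the bench, x = -130 to +70 mm, y = -65 to +65 mm in its own frame. Origin on the bench under the axis of the upright spindle, z up, +x is the way the keeper is pushed home. Bayonet lugs 5 mm high stand on the deck 49 mm or more from the axis. Fingers at the spindle have most room if they close along the mill's y
- spindle_seat (a point): on the spindle axis at the top of the seat flange (28 mm wide, 46 mm above the bench), axes as the mill's; the long collar's underside belongs here
- spindle_tip (a point): tip of the spindle's conical nose, 53 mm above the seat. Downwards from it: nose 6 mm high, widening from 5 to 12 mm in diameter, a short head of 12 mm, a groove (neck 8 mm in diameter) from 46 down to 38 mm above the seat, then the plain shaft, 12 mm in diameter, down to the seat
- knife_block (a point): middle of the top of the fixed knife block on the deck, 59 mm above the bench, 48 mm from the spindle axis on the mill's +x side; it spans x = 34 to 59 mm in the mill's frame and is 30 mm wide
- channel_mouth (a point): middle of the floor of the keeper's dark steel channel at its end towards the spindle, 37 mm from the axis on the mill's -x side. The channel runs from here to x = -116 mm, 46 mm wide (82 mm over the plunger housings near x = -46 mm), its top 95 mm above the bench, level with the neck of the spindle
- keeper_home (a point): on the spindle axis 85 mm above the bench, axes as the mill's; the keeper's origin lies here when it is home
- long_collar: steel ring, outer diameter 26 mm, bore 15 mm, 16 mm tall, about 50 g, lying flat on the bench at the start. Origin: centre of its underside, z along its axis, up
- short_collar: steel ring like the long collar, outer diameter 26 mm, bore 15 mm, but only 8 mm tall, about 30 g. Origin: centre of its underside, z up
- disc: steel grinding disc, about 100 g: plate with toothed rim, 66 mm over the teeth and 4 mm thick, with a hub 26 mm in diameter standing 10 mm above it (14 mm tall in all), bore 15 mm right through. Lies hub up; origin: centre of its underside, z towards the hub
- keeper: forked steel plate 5 mm thick, captive in the channel. Origin: underside, centre of the fork; x towards the fork's open end; spans x = -81 to +13 mm. Starts drawn back 47 to 58 mm. Slides easily until its shoulders meet two spring plungers 16 mm before home; 5 to 12 N takes them over a hump 8 mm before home into its notches; about 1 mm of play at home. A part not fully down blocks it
- keeper_tab (a point): middle of the top edge of the keeper's upright thumb tab, 74 mm behind the keeper's origin; the tab is 6 mm thick along x, 18 mm wide along y and stands 16 mm clear above the top of the channel. It is pushed from its -x side, with shut fingers for instance
- pot_a: small sample pot with a round lid, 48 mm in diameter, 61 mm tall, about 70 g, loose, standing beside the long collar. Origin: centre of its underside
- pot_b: sample pot of the same kind beside the short collar. Origin: centre of its underside
- pot_c: sample pot of the same kind beside the disc. Origin: centre of its underside

How it is judged:
By the outcome, as a careful person would: the job done as asked, in the order asked, and still so for the second after the job is handed in, with the robot touching nothing.
It also fails if it takes over 67 s, if anything falls off the work surface, if the arm or the gripper's body presses on something with over 40 N, if the wrist force passes 120 N, or if a joint passes its speed limit or range.

## Working session

There is one attempt and no reset: what is moved stays moved. The work goes in short steps, Python scripts to look and compute and a tool call to move; the robot and the scene stay as the last step left them, time stands still between calls to the robot, and variables do not carry over. Pictures are saved under pics/ and viewed, and the job is handed in when it is done.

Besides the shell and the picture viewer there is one more tool, called after "Request:" by a JSON object that holds its "fn" and its "kwargs", one argument or row to a line. apply_moves: Moves the arm, as the interface text tells. Its arguments: {"type":"object","properties":{"slide":{"type":"array","items":{"type":"array","items":{"type":"number"}}},"turn":{"type":"array","items":{"type":"number"}},"claw":{"type":"number"}},"required":["slide","turn"]}

```bash
ls -la; mkdir -p pics; python3 - <<'E'
from station import *
import cv2,numpy as np
print(read_state()); print(tip_extent)
for n in ["scene","top","wrist"]:
    p,d=read_camera(n); cv2.imwrite(f"pics/{n}0.png",p[:,:,::-1]); np.save(f"{n}0.npy",d); np.save(f"{n}0p.npy",p)
    print(n,camera_params(n))
E
```

```text
total 12
drwxr-xr-x  3 agent agent 4096 Dec  7 13:46 .
drwxr-xr-x 23 root  root  4096 Dec  7 13:46 ..
drwxr-xr-x  2 agent agent 4096 Dec  7 13:46 pics
{'clock': 0.0, 'qpos': array([ 1.26809477,  0.32184648, -0.07008717,  1.45165571,  0.02256844,
        1.37079118, -0.05692593]), 'joint_vel': array([-0.00036529, -0.0011111 ,  0.00058391,  0.00040765, -0.00051916,
       -0.00079665, -0.00061797]), 'joint_efforts': array([-2.06278924e-04, -4.93574917e+01, -3.82403377e-01, -3.14327967e+01,
        1.28419680e-02,  1.14387894e-02, -9.44478927e-06]), 'position': array([ 202.40883584, -617.47489965,  403.61761943]), 'eef_rot': array([-1.53670311,  1.56888226,  1.92169133]), 'ft_force': array([ 0.23700013, -0.19292133, -0.80639718]), 'ft_torque': array([-0.01925078,  0.00696901,  0.016384  ]), 'gripper_width': 1.0000645844816112}
173.4
scene {'camera_matrix': array([[511.43633981,   0.        , 287.0022431 ],
       [  0.        , 511.43633981, 194.22215409],
       [  0.        ,   0.        ,   1.        ]]), 'distortion': array([0.04873248, 0.        , 0.        , 0.        , 0.        
[... 606 characters left out ...]
5, -0.99618831]]), 't': array([ -25.93429264,  565.44413217, 1613.86264785])}
wrist {'camera_matrix': array([[299.89750101,   0.        , 282.61779347],
       [  0.        , 299.89750101, 203.97256159],
       [  0.        ,   0.        ,   1.        ]]), 'distortion': array([-0.04716371,  0.        ,  0.        ,  0.        ,  0.        ]), 'T_tool_cam': array([[ 1.04824596e-03, -2.76515220e-01,  9.61008967e-01,
         3.04665934e+01],
       [ 9.99998780e-01, -8.23188783e-04, -1.32763476e-03,
        -8.70172062e-01],
       [ 1.15820302e-03,  9.61009186e-01,  2.76514020e-01,
        -7.06296107e+01],
       [ 0.00000000e+00,  0.00000000e+00,  0.00000000e+00,
         1.00000000e+00]])}
```

View pics/scene0.png

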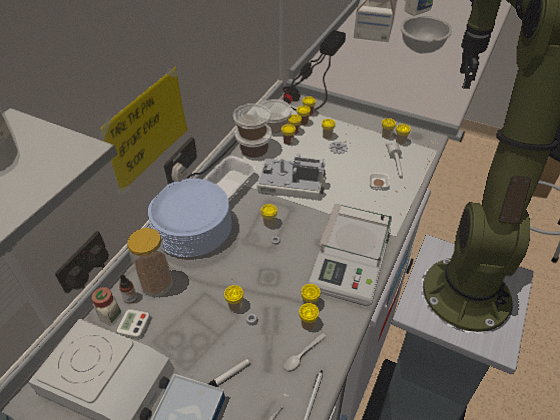

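View pics/top0.png

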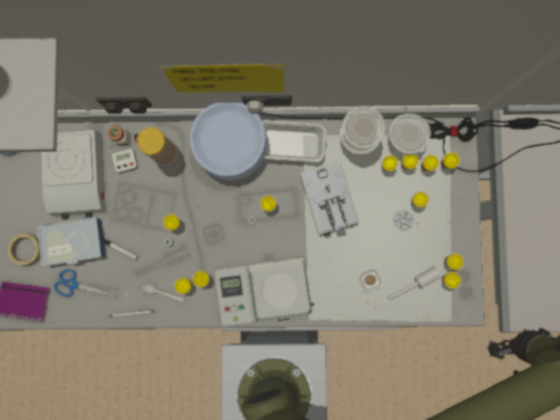

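View pics/wrist0.png

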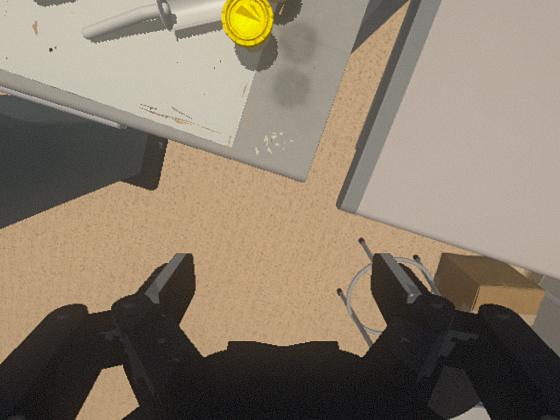

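```bash
cat > h.py <<'E'
import numpy as np,cv2
from station import *
from scipy.spatial.transform import Rotation as Ro
def w(name,d,P=None,S=None):
    """world point image HxWx3"""
    P=P or camera_params(name)
    H,W=d.shape; u,v=np.meshgrid(np.arange(W),np.arange(H))
    n=cv2.undistortPoints(np.stack([u,v],-1).reshape(-1,1,2).astype(float),P["camera_matrix"],P["distortion"]).reshape(H,W,2)
    X=np.dstack([n[...,0]*d,n[...,1]*d,d])
    if name=="wrist":
        T=P["T_tool_cam"]; X=X@T[:3,:3].T+T[:3,3]
        R=Ro.from_euler('xyz',S["eef_rot"]).as_matrix()
        return X@R.T+S["position"]
    return (X-P["t"])@P["R"]
E
python3 - <<'E'
from h import *
for n in ["top","scene"]:
    d=np.load(n+"0.npy"); p=np.load(n+"0p.npy"); X=w(n,d); np.save(n+"0X.npy",X)
    if n=="top":
        for nm,(u,v,r) in dict(long=(169,243,9),pa=(172,222,13),sh=(252,220,9),pb=(269,203,13),disc=(404,220,14),pc=(420,200,13)).items():
            B=X[v-r:v+r+1,u-r:u+r+1].reshape(-1,3); z=B[:,2]; base=np.median(z) if r<10 else 0
            print(nm,np.percentile(z,[5,50,95,99]).round(1)); 
            for lo in (3,6,11,50):
                m=z>lo
                if m.sum()>3: print("  >",lo,m.sum(),B[m].mean(0).round(1),((B[m].min(0)+B[m].max(0))/2).round(1))
        c=cv2.resize(p[150:260,290:440],None,fx=5,fy=5,interpolation=cv2.INTER_CUBIC); cv2.imwrite("pics/c1.png",c[:,:,::-1])
        c=cv2.resize(p[180:260,150:300],None,fx=5,fy=5,interpolation=cv2.INTER_CUBIC); cv2.imwrite("pics/c2.png",c[:,:,::-1])
    else:
        c=cv2.resize(p[90:210,230:380],None,fx=5,fy=5,interpolation=cv2.INTER_CUBIC); cv2.imwrite("pics/c3.png",c[:,:,::-1])
E
```

```text
long [-6.1  0.4 15.8 21.6]
  > 3 119 [463.  313.3  36. ] [457.5 149.  829.6]
  > 6 62 [464.3 307.7  65.3] [457.5 143.7 831.1]
  > 11 37 [465.1 302.9 104.4] [451.1 141.5 833.6]
pa [-6.1  1.9 63.9 69.4]
  > 3 322 [525.5 298.6  72. ] [496.8 151.1 829.6]
  > 6 251 [523.3 295.7  91.2] [495.1 149.2 831.1]
  > 11 225 [523.5 294.6 100.8] [486.6 139.3 835.2]
  > 50 214 [523.7 294.7 104.6] [486.6 138.5 853.3]
sh [-6.5  0.7  8.  12.6]
  > 3 106 [529.6  61.2  21.7] [492.2  19.4 829.6]
  > 6 44 [529.4  60.8  46. ] [492.2  19.2 831.1]
  > 11 7 [520.1  46.5 247.4] [484.1  11.3 833.7]
pb [-6.3  1.9 63.8 68.5]
  > 3 314 [579.9   9.4  71.6] [525.3  -1.  829.6]
  > 6 241 [577.8   9.7  92. ] [524.7  -1.  831.1]
  > 11 209 [577.2   9.8 104.9] [521.4  -8.5 835.4]
  > 50 207 [577.    9.6 105.6] [514.2  -8.7 853.2]
disc [  -4.7    3.    13.4 1656.1]
  > 3 418 [ 525.8 -399.6   47.2] [ 497.9 -253.5  829.6]
  > 6 245 [ 523.9 -392.5   77.3] [ 497.7 -253.4  831.1]
  > 11 71 [ 515.6 -356.9  247.1] [ 495.2 -247.5  833.6]
  > 50 12 [ 447.5 -116.5 1390.2] [ 495.2 -247.5  856. ]
pc [-4.4  4.1 64.8 70. ]
  > 3 408 [ 585.7 -451.4   47. ] [ 527.4 -277.5  829.6]
  > 6 294 [ 585.5 -446.5   63.5] [ 527.3 -277.4  831.1]
  > 11 225 [ 586.1 -442.5   80.7] [ 525.  -270.6  833.7]
  > 50 213 [ 585.9 -442.4   84. ] [ 517.8 -262.   853.3]
```

View pics/c1.png

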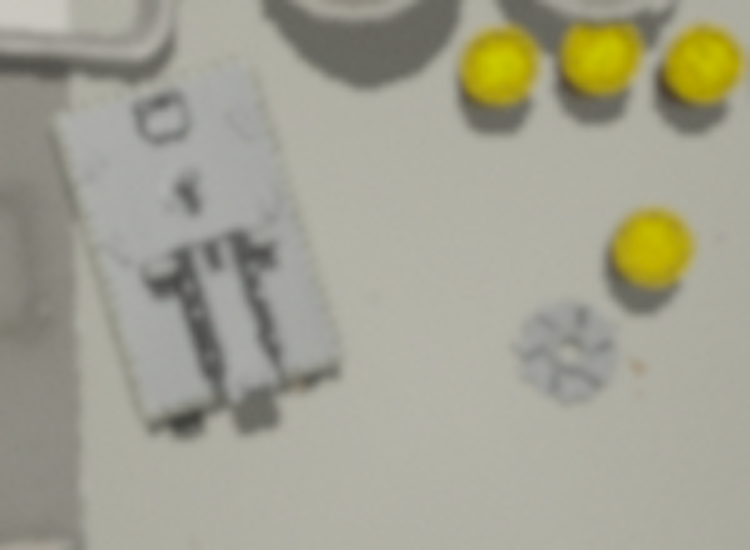

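View pics/c2.png

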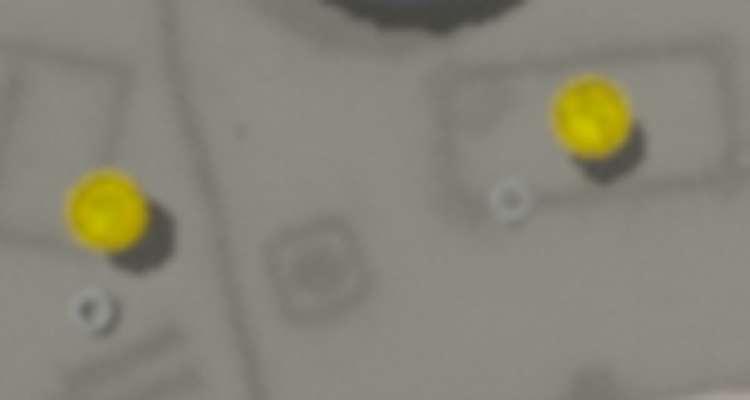

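View pics/c3.png

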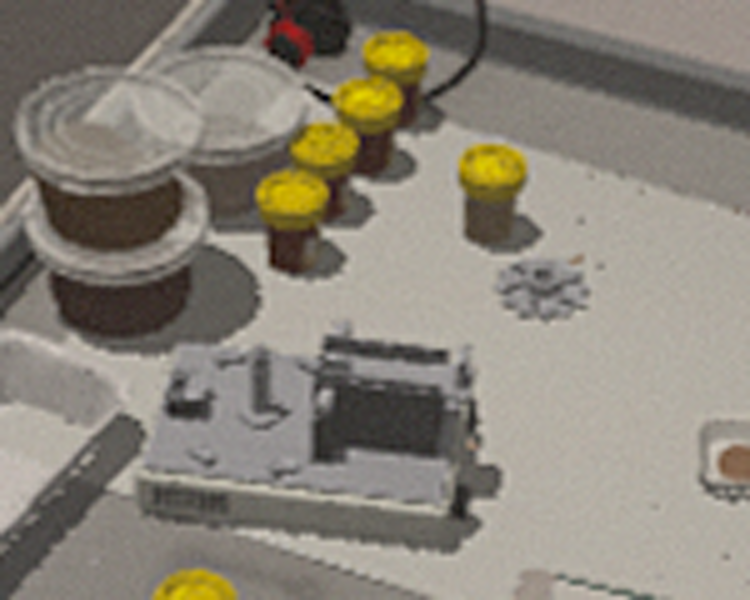

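```bash
python3 - <<'E'
from h import *
X=np.load("top0X.npy");
def rob(nm,u,v,r,lo,hi):
    B=X[v-r:v+r+1,u-r:u+r+1].reshape(-1,3); m=(B[:,2]>lo)&(B[:,2]<hi); B=B[m]
    c=np.median(B,0); print(nm,m.sum(),c.round(1)); return c
rob("long",169,243,7,10,24);rob("pa",172,222,12,50,80);rob("short",252,220,7,4,16);rob("pb",269,203,12,50,80)
rob("disc",404,220,13,2,20);rob("dischub",404,220,9,10,20);rob("pc",420,200,12,50,80)
B=X[150:245,295:365].reshape(-1,3); m=(B[:,2]>38)&(B[:,2]<48)
pts=B[m][:,:2].astype(np.float32); 
import collections
r=cv2.minAreaRect(pts); print("rect",r, m.sum(), np.median(B[m][:,2]))
# wrist tips
S=read_state(); d=np.load("wrist0.npy"); P=camera_params("wrist"); T=P["T_tool_cam"]
n=cv2.undistortPoints(np.stack(np.meshgrid(np.arange(560),np.arange(420)),-1).reshape(-1,1,2).astype(float),P["camera_matrix"],P["distortion"]).reshape(420,560,2)
Y=np.dstack([n*d[...,None],d])@T[:3,:3].T+T[:3,3]
for (u,v) in [(180,262),(185,258),(190,270),(375,262),(382,258),(380,275),(165,290),(400,290)]: print(u,v,d[v,u],Y[v,u].round(1))
m=(d>0)&(Y[...,0]<200); print("max x",np.percentile(Y[m][:,0],[50,90,99,99.9,100]))
print(Ro.from_euler('xyz',S["eef_rot"]).as_matrix().round(3))
E
```

```text
long 36 [466.1 322.5  15.6]
pa 208 [526.8 304.7  59.7]
short 63 [529.5  65.5   6.4]
pb 201 [582.2  12.5  59. ]
disc 414 [ 527.7 -407.     6.1]
dischub 68 [ 530.3 -407.2   13. ]
pc 210 [ 587.6 -448.6   61.4]
rect ((621.5787353515625, -168.51058959960938), (250.03163146972656, 127.85697174072266), 16.450239181518555) 1572 42.364816681404434
180 262 127.94188 [146.5 -45.2 -11.3]
185 258 131.24266 [150.  -44.1 -11.5]
190 270 136.00323 [152.8 -43.4  -4.1]
375 262 138.30849 [156.   41.8  -6.5]
382 258 132.18657 [150.9  43.  -11. ]
380 275 130.73294 [147.5  41.7  -4.4]
165 290 108.42897 [125.9 -44.1 -10.5]
400 290 108.33764 [125.9  41.9 -10.4]
max x [ 91.67397119 116.31293095 152.40021289 158.79724208 160.46975899]
[[-0.001  0.312 -0.95 ]
 [ 0.001 -0.95  -0.312]
 [-1.    -0.001  0.   ]]
```

```bash
cat >> h.py <<'E'
def slide(target,S=None,pos=None):
    S=S or read_state(); R=Ro.from_euler('xyz',S["eef_rot"]).as_matrix()
    p=S["position"] if pos is None else np.array(pos)
    return (R.T@(np.array(target)-p)).round(1)
def pixray(name,u,v,z,S=None):
    P=camera_params(name)
    n=cv2.undistortPoints(np.array([[[u,v]]],float),P["camera_matrix"],P["distortion"]).ravel(); r=np.array([n[0],n[1],1])
    if name=="wrist":
        T=P["T_tool_cam"];R=Ro.from_euler('xyz',S["eef_rot"]).as_matrix()
        o=R@T[:3,3]+S["position"]; r=R@T[:3,:3]@r
    else: o=-P["R"].T@P["t"]; r=P["R"].T@r
    return o+r*(z-o[2])/r[2]
def yaw(S): 
    R=Ro.from_euler('xyz',S["eef_rot"]).as_matrix(); return np.degrees(np.arctan2(R[1,1],R[0,1]))
E
python3 - <<'E'
from h import *
print(pixray("top",290+190/5,150+182/5,99),pixray("top",290+190/5,150+200/5,60))
print(slide([610,-135,404]), yaw(read_state()))
E
```

```text
[ 623.65633678 -169.46317012   99.        ] [ 617.67728835 -172.23269515   60.        ]
[ 3.000e-01 -3.315e+02 -5.376e+02] -71.84876770794425
```

Request:
{"fn": "apply_moves", "kwargs": {
  "slide": [
    [0,-20,-36],
    [0,-48,-86],
    [0,-78,-140],
    [0,-108,-194],
    [0,-138,-248],
    [0,-168,-302],
    [0,-200,-356],
    [0,-230,-412],
    [0,-260,-466],
    [0,-296,-532]
  ],
  "turn": [0,0,0,0,0,0,0,0,0,0],
  "claw": -0.06
}}

```text
clock: 1.4
position: [607.7, -178.9, 404.6]
eef_rot: [0.983, 1.57, -1.842]
ft_force: [1.4, -0.5, -0.4]
gripper_width: 0.526
```

Request:
{"fn": "apply_moves", "kwargs": {
  "slide": [
    [0,0,0],
    [0,0,0],
    [0,0,0]
  ],
  "turn": [0,0,0]
}}

```text
clock: 1.78
position: [605.8, -182.2, 404.5]
eef_rot: [0.543, 1.569, -2.285]
ft_force: [0.4, 0.1, 0.3]
gripper_width: 0.534
```

```bash
python3 - <<'E'
from h import *
S=read_state(); p,d=read_camera("wrist"); cv2.imwrite("pics/w1.png",p[:,:,::-1])
np.savez("w1.npz",p=p,d=d,pos=S["position"],rot=S["eef_rot"])
print(S["clock"],S["position"],S["gripper_width"],yaw(S),S["ft_force"])
E
```

```text
1.775 [ 605.84623198 -182.2296655   404.50590849] 0.5342305829787324 -72.01790468807084 [0.41246943 0.10141325 0.34098207]
```

View pics/w1.png

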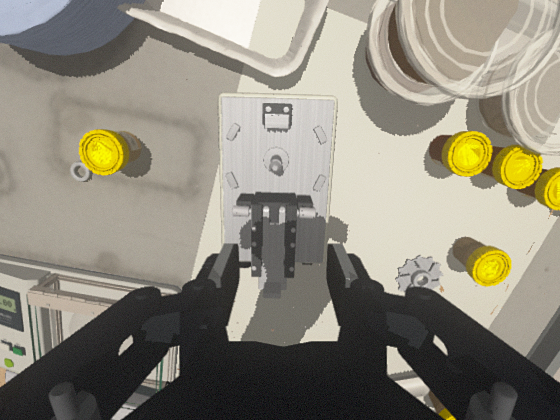

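```bash
python3 - <<'E'
from h import *
f=np.load("w1.npz"); S=dict(position=f["pos"],eef_rot=f["rot"]); d=f["d"]; p=f["p"]
X=w("wrist",d,S=S); np.save("w1X.npy",X)
B=X[90:190,205:345].reshape(-1,3); m=(abs(B[:,2]-42)<3); print(np.median(B[m][:,2]))
mask=np.zeros(d.shape,np.uint8); mask[90:200,205:345]=(abs(X[90:200,205:345,2]-42)<4)*255
# deck side edges: per row min/max columns -> world
L=[];Rr=[]
for v in range(105,185,2):
    c=np.where(mask[v])[0]
    L.append(X[v,c[0],:2]);Rr.append(X[v,c[-1],:2])
for E in (L,Rr):
    E=np.array(E); l=cv2.fitLine(E.astype(np.float32),cv2.DIST_HUBER,0,.01,.01).ravel(); print("edge",l,np.degrees(np.arctan2(l[1],l[0])))
top=[]
for u in range(230,328,2):
    c=np.where(mask[:,u])[0]; top.append(X[c[0],u,:2])
l=cv2.fitLine(np.array(top,np.float32),cv2.DIST_HUBER,0,.01,.01).ravel(); print("top",l,np.degrees(np.arctan2(l[1],l[0])))
m=(X[...,2]>93)&(X[...,2]<103); m[:, :262]=0;m[:,292:]=0;m[:145]=0;m[180:]=0
print("tip",X[m].round(1).mean(0),m.sum(),np.argwhere(m)[:8])
c=cv2.resize(p[90:280,205:345],None,fx=4,fy=4,interpolation=cv2.INTER_CUBIC)[:600]; 
cv2.imwrite("pics/w1c.png",cv2.resize(p[90:280,205:345],None,fx=3,fy=3,interpolation=cv2.INTER_CUBIC)[:,:,::-1])
E
```

```text
42.33159264388888
edge [ 9.6184391e-01  2.7359885e-01  6.2416516e+02 -1.0474184e+02] 15.8785305
edge [ 9.6142882e-01  2.7505389e-01  6.5986725e+02 -2.1896304e+02] 15.965225
top [ 2.7481225e-01 -9.6149790e-01  6.8998572e+02 -1.4543959e+02] -74.04917
tip [ 628.72545455 -165.99727273   96.70545455] 110 [[161 274]
 [161 275]
 [161 276]
 [162 271]
 [162 272]
 [162 273]
 [162 274]
 [162 275]]
```

View pics/w1c.png

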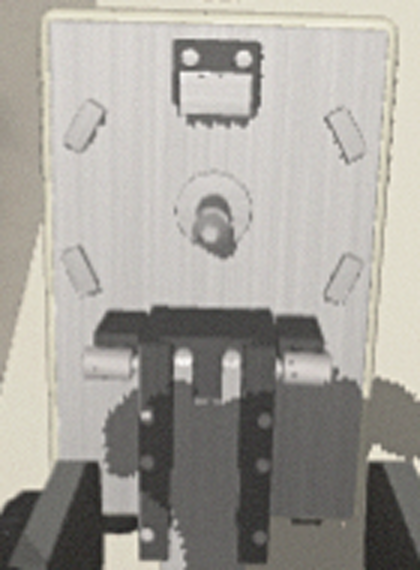

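Request:
{"fn": "apply_moves", "kwargs": {
  "slide": [
    [0,-25,-1],
    [0,-75,-4],
    [0,-130,-6],
    [0,-185,-9],
    [0,-240,-12],
    [10,-300,-15],
    [25,-355,-17],
    [45,-415,-20],
    [65,-470,-23],
    [85,-525,-25]
  ],
  "turn": [0,0,0,0,0,0,0,0,0,0]
}}

```text
clock: 3.08
position: [464.8, 328.4, 319.6]
eef_rot: [2.678, 1.57, -0.147]
ft_force: [1.2, -0.2, -0.7]
gripper_width: 0.53
```

Request:
{"fn": "apply_moves", "kwargs": {
  "slide": [
    [0,0,0],
    [0,0,0],
    [0,0,0]
  ],
  "turn": [0,0,0]
}}

```text
clock: 3.45
position: [467.5, 325.1, 320.2]
eef_rot: [2.261, 1.569, -0.566]
ft_force: [-0.6, 0.4, 0.2]
gripper_width: 0.53
```

```bash
cat > look.py <<'E'
import sys
from h import *
def look(n):
    S=read_state(); p,d=read_camera("wrist"); cv2.imwrite(f"pics/{n}.png",p[:,:,::-1])
    np.savez(n+".npz",p=p,d=d,pos=S["position"],rot=S["eef_rot"])
    print(round(S["clock"],2),S["position"].round(1),S["eef_rot"].round(3),round(S["gripper_width"],3),"yaw",yaw(S).round(2),S["ft_force"].round(1))
    return S,p,d
if __name__=="__main__": look(sys.argv[1])
E
python3 look.py w2
```

```text
3.45 [467.5 325.1 320.2] [ 2.261  1.569 -0.566] 0.53 yaw -71.99 [-0.6  0.4  0.2]
```

View pics/w2.png

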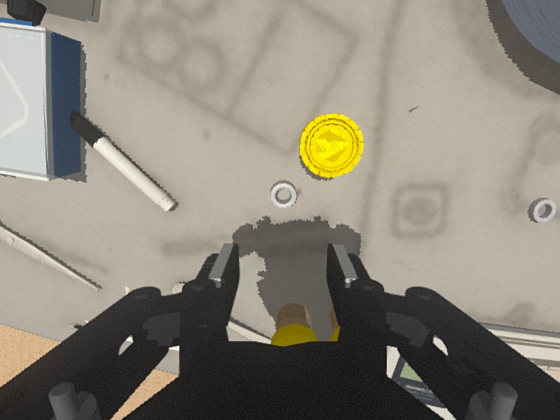

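```bash
cat > ring.py <<'E'
from h import *
def ring(fn,u,v,r,z,thr=None):
    f=np.load(fn+".npz"); S=dict(position=f["pos"],eef_rot=f["rot"]); d=f["d"]; p=f["p"]
    X=w("wrist",d,S=S)
    g=cv2.cvtColor(p,cv2.COLOR_RGB2GRAY); s=g[v-r:v+r+1,u-r:u+r+1]
    t,b=cv2.threshold(s,0,255,cv2.THRESH_OTSU) if thr is None else cv2.threshold(s,thr,255,0)
    cs,_=cv2.findContours(b,cv2.RETR_EXTERNAL,cv2.CHAIN_APPROX_NONE); c=max(cs,key=cv2.contourArea)
    e=cv2.fitEllipse(c); uu,vv=e[0][0]+u-r,e[0][1]+v-r
    Z=X[v-r:v+r+1,u-r:u+r+1]; hh=Z[...,2]
    mm=(hh>z*.6)&(hh<z*1.5)
    q=pixray("wrist",uu,vv,z,S)
    print(fn,"ellipse",np.round(e[1],1),(round(uu,1),round(vv,1)),"->",q.round(1),"depth med",np.median(Z[mm],0).round(1),mm.sum(),"thr",t)
    R=Ro.from_euler('xyz',S["eef_rot"]).as_matrix(); print("  in tool:",(R.T@(q-S["position"])).round(1))
    return q
E
python3 - <<'E'
from ring import *
ring("w2",284,194,18,16)
ring("w2",543,209,16,8)
f=np.load("w2.npz"); S=dict(position=f["pos"],eef_rot=f["rot"]); print(pixray("wrist",331,146,61,S))
E
```

```text
w2 ellipse [42.6 42.6] (284.0, 194.0) -> [469.4 325.3  16. ] depth med [468.6 326.2  15.7] 409 thr 158.0
  in tool: [ 3.042e+02  1.000e-01 -1.600e+00]
w2 ellipse [35.8 36.9] (543.9, 209.6) -> [534.2  66.8   8. ] depth med [532.7  66.7   7.4] 343 thr 143.0
  in tool: [312.5 265.9  16.7]
[526.49881756 306.77193363  61.        ]
```

```bash
python3 - <<'E'
from ring import *
for t in (170,185,200): ring("w2",284,194,18,16,t)
f=np.load("w2.npz");print(cv2.cvtColor(f["p"],cv2.COLOR_RGB2GRAY)[194,266:303])
S=dict(position=f["pos"],eef_rot=f["rot"]);X=w("wrist",f["d"],S=S)[176:213,266:303]
b=((X[...,2]>12)&(X[...,2]<20)).astype(np.uint8)
c=max(cv2.findContours(b,cv2.RETR_EXTERNAL,cv2.CHAIN_APPROX_NONE)[0],key=cv2.contourArea);e=cv2.fitEllipse(c);print(e,pixray("wrist",e[0][0]+266,e[0][1]+176,16,S))
E
```

```text
w2 ellipse [42.6 42.6] (284.0, 194.0) -> [469.4 325.3  16. ] depth med [468.6 326.2  15.7] 409 thr 170.0
  in tool: [ 3.042e+02  1.000e-01 -1.600e+00]
w2 ellipse [24.1 24.4] (282.8, 195.5) -> [467.6 325.9  16. ] depth med [468.6 326.2  15.7] 409 thr 185.0
  in tool: [ 3.042e+02 -1.000e+00 -1.000e-01]
w2 ellipse [21.3 22. ] (282.8, 195.1) -> [468.1 326.   16. ] depth med [468.6 326.2  15.7] 409 thr 200.0
  in tool: [304.2  -1.   -0.6]
[180 180 182 175 173 198 206 205 199 140 100 107 176 183 184 181 184 180
 183 185 179 177 183 180 140 179 198 200 200 196 134 136 143 155 162 171
 171]
((16.783658981323242, 18.72140121459961), (25.62478256225586, 26.09003257751465), 104.20059204101562) [468.38815383 326.13468163  16.        ]
```

Request:
{"fn": "apply_moves", "kwargs": {
  "slide": [
    [25,-1,-0.4],
    [60,-1,-0.4],
    [95,-1,-0.4],
    [122,-1,-0.4],
    [136,-1,-0.4],
    [142,-1,-0.4],
    [142,-1,-0.4],
    [142,-1,-0.4]
  ],
  "turn": [0,0,0,0,0,0,0,0]
}}

```text
clock: 4.5
position: [467.4, 327.7, 178.7]
eef_rot: [-3.016, 1.569, 0.442]
ft_force: [0.4, 1.0, 0.2]
gripper_width: 0.527
```

Request:
{"fn": "apply_moves", "kwargs": {
  "slide": [
    [0,0,0],
    [0,0,0],
    [0,0,0],
    [0,0,0]
  ],
  "turn": [0,0,0,0],
  "claw": 1
}}

```text
clock: 5.0
position: [467.4, 327.7, 178.8]
eef_rot: [2.987, 1.569, 0.162]
ft_force: [-1.2, -1.5, 5.7]
gripper_width: 0.268
```

```bash
python3 look.py w3
```

```text
5.0 [467.4 327.7 178.8] [2.987 1.569 0.162] 0.268 yaw -71.85 [-1.2 -1.5  5.7]
```

View pics/w3.png

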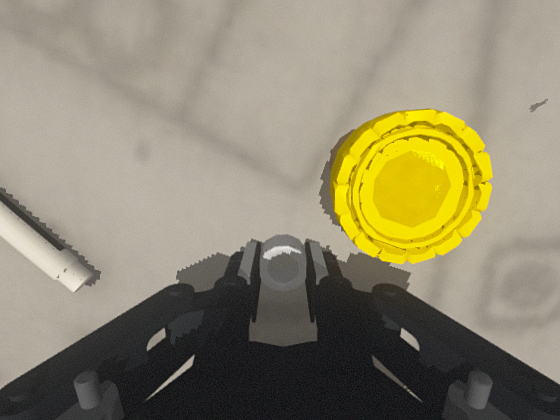

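```bash
python3 - <<'E'
from h import *
f=np.load("w3.npz"); p=f["p"]; S=dict(position=f["pos"],eef_rot=f["rot"]);X=w("wrist",f["d"],S=S)
R=Ro.from_euler('xyz',S["eef_rot"]).as_matrix(); Y=(X-S["position"])@R
cv2.imwrite("pics/w3c.png",cv2.resize(p[215:315,225:345],None,fx=5,fy=5,interpolation=cv2.INTER_CUBIC)[:,:,::-1])
for v in range(236,300,4): print(v,Y[v,262:306:6].round(1)[:,[0,2]].tolist())
for vv in (255,262,268): print(pixray("wrist",283,vv,16,S), (R.T@(pixray("wrist",283,vv,16,S)-S["position"])).round(1))
E
```

```text
236 [[178.4, -10.4], [179.5, -10.0], [175.9, -11.4], [173.3, -12.5], [173.1, -12.6], [177.1, -10.9], [177.5, -10.8], [179.2, -10.1]]
240 [[178.6, -8.1], [175.5, -9.4], [169.9, -11.7], [169.2, -12.0], [168.3, -12.4], [171.1, -11.2], [174.3, -9.9], [178.4, -8.1]]
244 [[177.8, -6.1], [168.0, -10.4], [164.7, -11.8], [163.9, -12.2], [165.3, -11.6], [166.8, -10.9], [170.0, -9.5], [179.0, -5.5]]
248 [[172.8, -6.0], [164.2, -9.9], [162.2, -10.8], [162.4, -10.8], [162.9, -10.5], [163.0, -10.5], [164.8, -9.6], [172.8, -6.0]]
252 [[165.3, -7.3], [163.4, -8.2], [162.9, -8.4], [162.9, -8.4], [162.4, -8.7], [162.5, -8.6], [163.8, -8.0], [167.3, -6.3]]
256 [[163.9, -5.8], [162.7, -6.4], [163.3, -6.1], [179.7, 1.9], [178.5, 1.3], [161.7, -6.9], [161.4, -7.0], [164.1, -5.7]]
260 [[162.3, -4.5], [163.2, -4.0], [179.3, 4.1], [178.5, 3.7], [179.1, 4.0], [177.8, 3.3], [162.3, -4.4], [162.5, -4.4]]
264 [[162.7, -2.1], [163.8, -1.5], [179.2, 6.4], [178.2, 5.9], [177.8, 5.7], [177.1, 5.4], [163.5, -1.7], [161.5, -2.7]]
268 [[161.7, -0.5], [165.9, 1.8], [174.3, 6.2], [177.5, 8.0], [177.1, 7.8], [174.3, 6.3],
[... 371 characters left out ...]
5, 7.2]]
284 [[178.2, 18.3], [161.9, 8.5], [162.2, 8.6], [163.1, 9.2], [162.7, 8.9], [162.4, 8.8], [163.8, 9.6], [178.9, 18.7]]
288 [[178.3, 20.9], [178.0, 20.7], [163.0, 11.4], [161.6, 10.5], [163.1, 11.5], [162.9, 11.4], [178.4, 21.0], [179.8, 21.8]]
292 [[178.4, 23.6], [179.0, 23.9], [178.3, 23.5], [178.8, 23.8], [178.7, 23.7], [179.0, 23.9], [178.6, 23.6], [179.5, 24.2]]
296 [[179.6, 26.9], [177.1, 25.3], [179.2, 26.6], [179.4, 26.8], [178.3, 26.1], [177.4, 25.5], [178.0, 25.9], [179.3, 26.7]]
[473.8592279  330.72162389  16.        ] [162.8  -0.9  -6.9]
[470.30464538 329.5596047   16.        ] [162.8  -0.9  -3.1]
[467.21370361 328.54914486  16.        ] [ 1.628e+02 -9.000e-01  1.000e-01]
```

View pics/w3c.png

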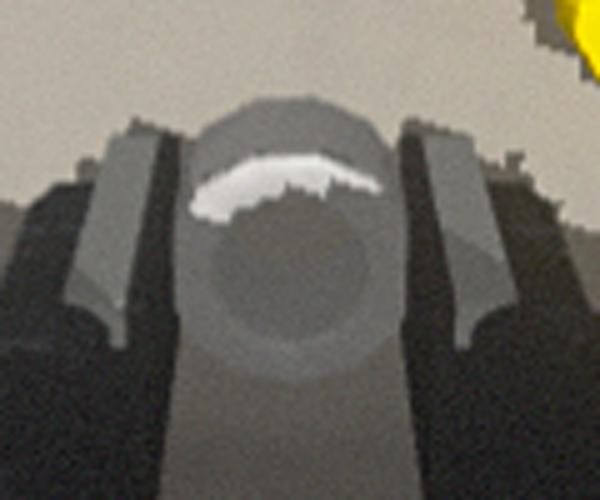

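Request:
{"fn": "apply_moves", "kwargs": {
  "slide": [
    [-15,0,0],
    [-50,0,0],
    [-95,4,0],
    [-130,30,3],
    [-144,75,7],
    [-146,125,11],
    [-146,180,16],
    [-146,235,21],
    [-146,290,26],
    [-146,345,30]
  ],
  "turn": [0,0,0,0,0,0,0,1,2,2]
}}

```text
clock: 6.3
position: [546.0, -11.2, 324.7]
eef_rot: [2.659, 1.569, -0.201]
ft_force: [0.8, 0.6, 0.1]
gripper_width: 0.268
```

Request:
{"fn": "apply_moves", "kwargs": {
  "slide": [
    [0,55,5],
    [0,105,9],
    [0,145,13],
    [0,166,15],
    [0,173,15],
    [0,173,15],
    [0,173,15]
  ],
  "turn": [0,0,0,0,0,0,0]
}}

```text
clock: 7.18
position: [579.8, -177.9, 323.9]
eef_rot: [-1.972, 1.57, 1.454]
ft_force: [0.4, -0.3, 0.5]
gripper_width: 0.263
```

```bash
python3 look.py w4
```

```text
7.17 [ 579.8 -177.9  323.9] [-1.972  1.57   1.454] 0.263 yaw -73.68 [ 0.4 -0.3  0.5]
```

View pics/w4.png

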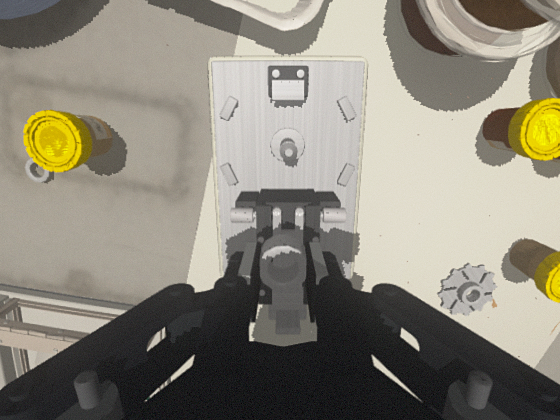

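```bash
cat > spin.py <<'E'
import sys
from h import *
def spin(fn,box):
    f=np.load(fn+".npz"); p=f["p"]; S=dict(position=f["pos"],eef_rot=f["rot"]);X=w("wrist",f["d"],S=S)
    R=Ro.from_euler('xyz',S["eef_rot"]).as_matrix()
    u0,v0,u1,v1=box
    B=X[v0:v1,u0:u1]; z=B[...,2]
    for lo,hi in ((97,103),(93,97),(70,97)):
        m=(z>lo)&(z<hi); a=np.argwhere(m)
        if len(a): print(lo,len(a),"px",(a.mean(0)[::-1]+[u0,v0]).round(1),"world",np.median(B[m],0).round(1),"tool",(R.T@(B[m].mean(0)-S["position"])).round(1))
    cv2.imwrite(f"pics/{fn}s.png",cv2.resize(p[v0:v1,u0:u1],None,fx=8,fy=8,interpolation=cv2.INTER_CUBIC)[:,:,::-1])
    return S,X,R
E
python3 - <<'E'
from spin import *
S,X,R=spin("w4",(265,120,315,180))
for u,v,z in [(289,155,99)]: q=pixray("wrist",u,v,z,S); print(q,R.T@(q-S["position"]))
E
```

```text
97 122 px [288. 152.] world [ 628.1 -166.1   98.9] tool [225.1   2.4 -49.4]
93 129 px [288.4 151. ] world [ 628.5 -166.7   95.3] tool [228.7   2.7 -49.7]
70 168 px [288. 149.] world [ 630.1 -165.6   94.7] tool [232.    2.5 -50.7]
[ 626.31105712 -167.30130814   99.        ] [224.89779509   3.00722188 -47.52162828]
```

View pics/w4s.png

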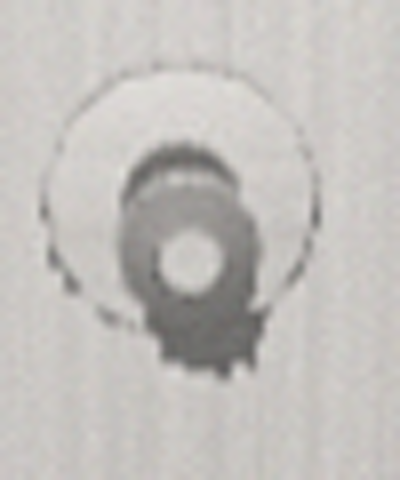

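```bash
python3 - <<'E'
from h import *
f=np.load("w4.npz"); S=dict(position=f["pos"],eef_rot=f["rot"]); R=Ro.from_euler('xyz',S["eef_rot"]).as_matrix()
for u,v,z in [(288.3,152.4,99),(287.2,144.0,46)]: q=pixray("wrist",u,v,z,S); print(q.round(1),(R.T@(q-S["position"])).round(1))
X=w("wrist",f["d"],S=S);Y=(X-S["position"])@R
m=(abs(Y[...,0]-162.8)<2.5)&(abs(Y[...,1])<16)&(abs(Y[...,2])<16)
a=np.argwhere(m);b=m.astype(np.uint8)*255
c=max(cv2.findContours(b,cv2.RETR_EXTERNAL,cv2.CHAIN_APPROX_NONE)[0],key=cv2.contourArea)
print(cv2.boundingRect(c),cv2.fitEllipse(c)); print(Y[m].min(0),Y[m].max(0))
cv2.imwrite("pics/w4c.png",cv2.resize(f["p"][215:315,225:345],None,fx=5,fy=5,interpolation=cv2.INTER_CUBIC)[:,:,::-1])
for v in (245,247,250,286,288,290): print(v,Y[v,283].round(1))
E
```

```text
[ 627.8 -166.4   99. ] [224.9   2.5 -49.2]
[ 628.7 -166.1   46. ] [277.9   2.6 -50.1]
(259, 243, 60, 48) ((284.6268310546875, 264.92645263671875), (46.08072280883789, 59.923458099365234), 64.2734375)
[160.34638471 -15.90763126 -12.49963388] [165.28574925  15.93802816  13.18806538]
245 [164.4  -0.9 -11.4]
247 [162.7  -0.9 -11.1]
250 [162.4  -0.9  -9.7]
286 [162.5  -0.9  10. ]
288 [162.5  -0.9  11.1]
290 [162.4  -0.9  12.3]
```

View pics/w4c.png

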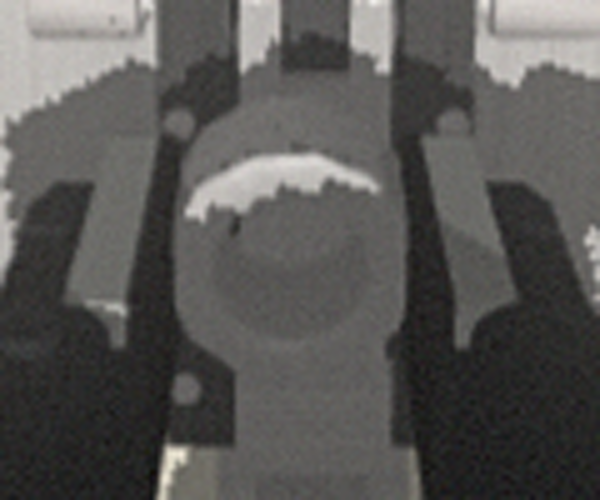

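Request:
{"fn": "apply_moves", "kwargs": {
  "slide": [
    [0,1,-15],
    [0,2.5,-38],
    [0,3.4,-49.6],
    [8,3.4,-49.6],
    [30,3.4,-49.6],
    [38,3.4,-49.6],
    [38,3.4,-49.6],
    [38,3.4,-49.6]
  ],
  "turn": [0,0,0,0,0,0,0,0]
}}

```text
clock: 8.22
position: [628.4, -169.7, 286.5]
eef_rot: [2.441, 1.57, -0.418]
ft_force: [0.6, -0.5, -0.1]
gripper_width: 0.266
```

```bash
python3 look.py w5; python3 -c "
from h import *
S=read_state();R=Ro.from_euler('xyz',S['eef_rot']).as_matrix()
for q in ([627.8,-166.4,99],[628.7,-166.1,46]): print((R.T@(np.array(q)-S['position'])).round(1))
p,d=read_camera('scene');cv2.imwrite('pics/s5.png',cv2.resize(p[120:220,230:360],None,fx=6,fy=6,interpolation=cv2.INTER_CUBIC)[:,:,::-1])"
```

```text
8.22 [ 628.4 -169.7  286.5] [ 2.441  1.57  -0.418] 0.266 yaw -73.86 [ 0.6 -0.5 -0.1]
[187.6  -3.5  -0. ]
[240.7  -3.6  -0.9]
```

View pics/w5.png

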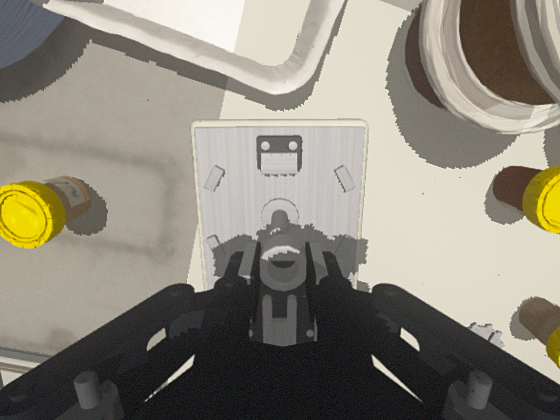

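View pics/s5.png

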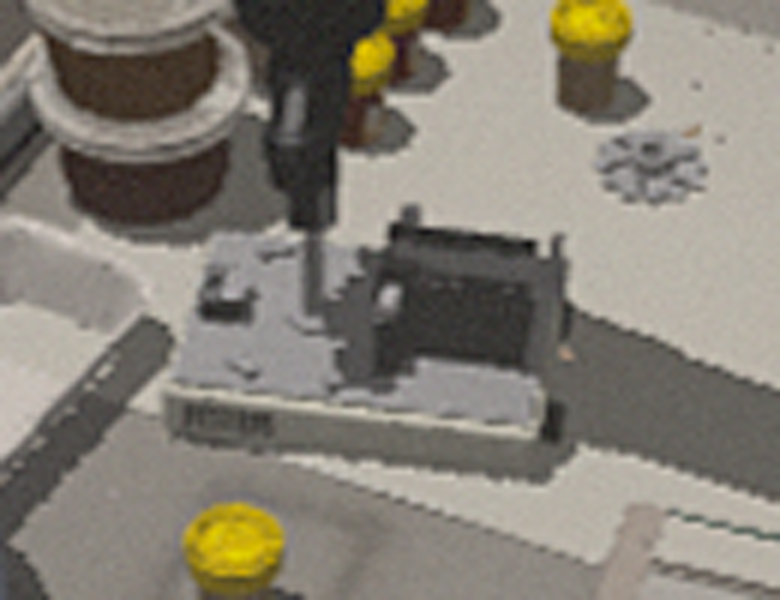

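```bash
python3 - <<'E'
from h import *
f=np.load("w5.npz"); S=dict(position=f["pos"],eef_rot=f["rot"]); R=Ro.from_euler('xyz',S["eef_rot"]).as_matrix()
cv2.imwrite("pics/w5s.png",cv2.resize(f["p"][180:300,220:340],None,fx=5,fy=5,interpolation=cv2.INTER_CUBIC)[:,:,::-1])
for u,v,z in [(279.5,216,46)]: q=pixray("wrist",u,v,z,S); print(q.round(1),(R.T@(q-S["position"])).round(1))
E
```

```text
[ 628.6 -166.2   46. ] [240.5  -3.5  -0.9]
```

View pics/w5s.png

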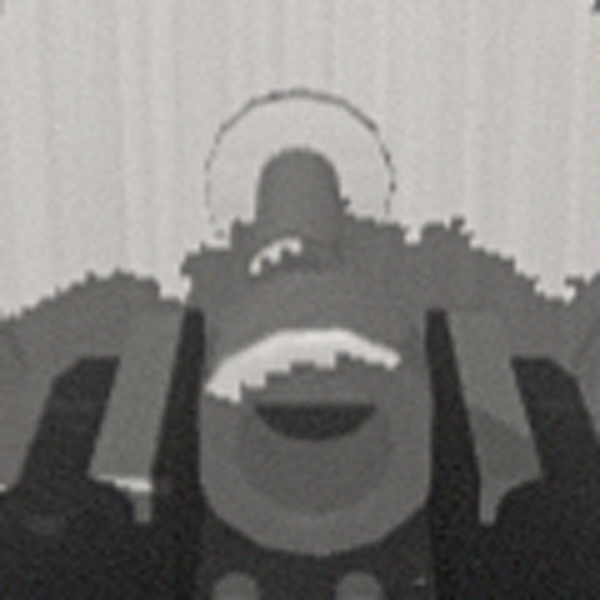

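Request:
{"fn": "apply_moves", "kwargs": {
  "slide": [
    [0,-2.6,-0.5],
    [0,-2.6,-0.5],
    [0,-2.6,-0.5]
  ],
  "turn": [0,0,0]
}}

```text
clock: 8.7
position: [628.0, -166.8, 285.8]
eef_rot: [2.06, 1.571, -0.8]
ft_force: [0.2, 0.0, 0.2]
gripper_width: 0.267
```

Request:
{"fn": "apply_moves", "kwargs": {
  "slide": [
    [6,0,0],
    [12,0,0],
    [18,0,0],
    [24,0,0],
    [24,0,0]
  ],
  "turn": [0,0,0,0,0]
}}

```text
clock: 9.32
position: [627.8, -167.0, 260.9]
eef_rot: [-0.528, 1.57, 2.896]
ft_force: [0.8, -0.5, -0.5]
gripper_width: 0.264
```

Request:
{"fn": "apply_moves", "kwargs": {
  "slide": [
    [10,0,0],
    [20,0,0],
    [28,0,0],
    [33,0,0],
    [35,0,0],
    [35,0,0]
  ],
  "turn": [0,0,0,0,0,0]
}}

```text
clock: 10.07
position: [628.1, -166.9, 226.7]
eef_rot: [1.829, 1.571, -1.031]
ft_force: [0.7, -0.3, 0.1]
gripper_width: 0.267
```

Request:
{"fn": "apply_moves", "kwargs": {
  "slide": [
    [1.5,0,0],
    [2,0,0],
    [2,0,0]
  ],
  "turn": [0,0,0]
}}

```text
clock: 10.45
position: [628.1, -167.0, 224.9]
eef_rot: [2.245, 1.57, -0.615]
ft_force: [0.2, -0.2, -0.5]
gripper_width: 0.265
```

Request:
{"fn": "apply_moves", "kwargs": {
  "slide": [
    [0,0,0],
    [0,0,0],
    [0,0,0]
  ],
  "turn": [0,0,0],
  "claw": 0.1
}}

```text
clock: 10.82
position: [628.0, -167.0, 224.8]
eef_rot: [1.951, 1.571, -0.909]
ft_force: [0.9, 0.1, -0.2]
gripper_width: 0.448
```

Request:
{"fn": "apply_moves", "kwargs": {
  "slide": [
    [-10,0,0],
    [-40,0,0],
    [-80,0,0],
    [-105,0,10],
    [-105,0,30],
    [-105,0,30]
  ],
  "turn": [0,0,0,0,0,0],
  "claw": -0.06
}}

```text
clock: 11.58
position: [597.8, -176.4, 330.3]
eef_rot: [0.946, 1.569, -1.916]
ft_force: [-0.4, 0.5, -0.1]
gripper_width: 0.531
```

```bash
python3 look.py w6; python3 - <<'E'
from spin import *
f=np.load("w6.npz"); p=f["p"]
cv2.imwrite("pics/w6s.png",cv2.resize(p[100:250,200:370],None,fx=4,fy=4,interpolation=cv2.INTER_CUBIC)[:,:,::-1])
S=dict(position=f["pos"],eef_rot=f["rot"]);X=w("wrist",f["d"],S=S)
D=np.linalg.norm(X[...,:2]-[628.2,-166.2],axis=-1); m=(D>9)&(D<12)&(X[...,2]<90); print(np.percentile(X[m][:,2],[10,50,90]))
m=(D<6)&(X[...,2]>85); print(X[m].mean(0))
E
```

```text
11.57 [ 597.8 -176.4  330.3] [ 0.946  1.569 -1.916] 0.531 yaw -73.97 [-0.4  0.5 -0.1]
[50.63920763 61.91635312 62.99615796]
[ 628.95475951 -165.98315272   96.57165752]
```

View pics/w6s.png

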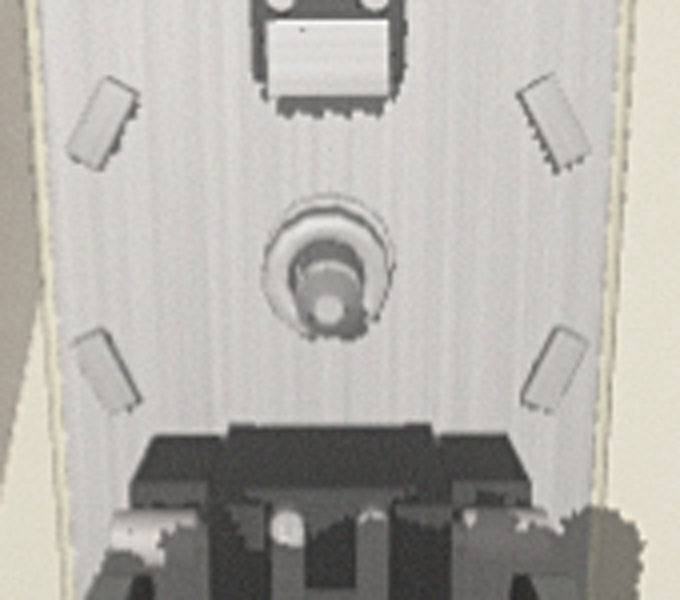

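Request:
{"fn": "apply_moves", "kwargs": {
  "slide": [
    [0,30,15],
    [0,80,45],
    [0,125,75],
    [5,165,102],
    [10,192,121],
    [10,201,126],
    [10,201,126],
    [10,201,126]
  ],
  "turn": [0,0,0,0,0,0,0,0]
}}

```text
clock: 12.62
position: [535.6, -401.0, 320.0]
eef_rot: [-2.565, 1.569, 0.862]
ft_force: [-0.0, 0.1, 0.4]
gripper_width: 0.529
```

```bash
python3 look.py w7
```

```text
12.62 [ 535.6 -401.   320. ] [-2.565  1.569  0.862] 0.529 yaw -73.65 [-0.   0.1  0.4]
```

View pics/w7.png

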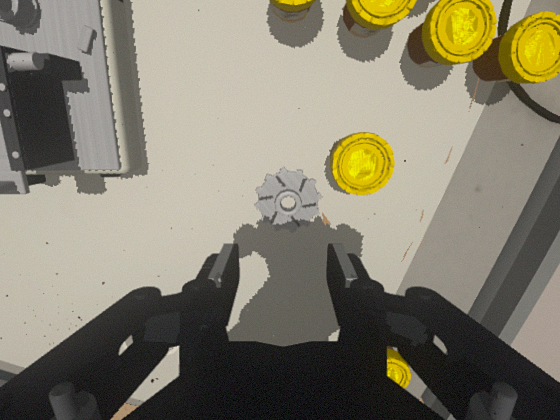

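```bash
python3 - <<'E'
from ring import *
f=np.load("w7.npz"); S=dict(position=f["pos"],eef_rot=f["rot"]); R=Ro.from_euler('xyz',S["eef_rot"]).as_matrix();X=w("wrist",f["d"],S=S)
u0,v0=245,155
B=X[v0:240,u0:330]; b=((B[...,2]>11)&(B[...,2]<18)).astype(np.uint8)
c=max(cv2.findContours(b,cv2.RETR_EXTERNAL,cv2.CHAIN_APPROX_NONE)[0],key=cv2.contourArea);e=cv2.fitEllipse(c)
q=pixray("wrist",e[0][0]+u0,e[0][1]+v0,14,S);print(e,q.round(1),(R.T@(q-S["position"])).round(1))
b=((B[...,2]>2.5)&(B[...,2]<18)).astype(np.uint8)
c=max(cv2.findContours(b,cv2.RETR_EXTERNAL,cv2.CHAIN_APPROX_NONE)[0],key=cv2.contourArea);e=cv2.minEnclosingCircle(c)
q=pixray("wrist",e[0][0]+u0,e[0][1]+v0,4,S);print(e,q.round(1),(R.T@(q-S["position"])).round(1))
cv2.imwrite("pics/w7s.png",cv2.resize(f["p"][v0:240,u0:330],None,fx=7,fy=7,interpolation=cv2.INTER_CUBIC)[:,:,::-1])
E
```

```text
((42.620887756347656, 47.39394760131836), (25.71224021911621, 25.730363845825195), 64.57801055908203) [ 530. -406.   14.] [306.    3.5   7.1]
((42.44097900390625, 44.60455322265625), 33.87353515625) [ 530.1 -406.     4. ] [316.    3.5   7.1]
```

View pics/w7s.png

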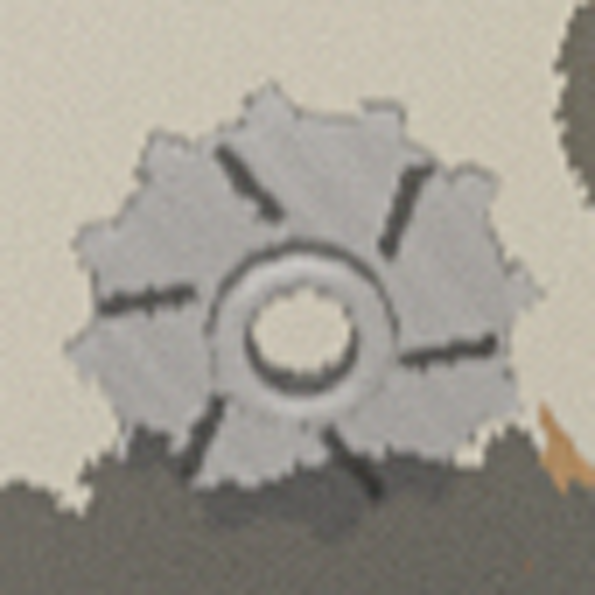

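Request:
{"fn": "apply_moves", "kwargs": {
  "slide": [
    [25,4.4,7],
    [60,4.4,7],
    [95,4.4,7],
    [122,4.4,7],
    [134,4.4,7],
    [139.5,4.4,7],
    [139.5,4.4,7],
    [139.5,4.4,7]
  ],
  "turn": [0,0,0,0,0,0,0,0]
}}

```text
clock: 13.68
position: [529.1, -409.8, 181.5]
eef_rot: [2.157, 1.569, -0.702]
ft_force: [0.9, 0.2, 0.2]
gripper_width: 0.528
```

Request:
{"fn": "apply_moves", "kwargs": {
  "slide": [
    [0,0,0],
    [0,0,0],
    [0,0,0],
    [0,0,0]
  ],
  "turn": [0,0,0,0],
  "claw": 1
}}

```text
clock: 14.18
position: [529.0, -409.8, 181.5]
eef_rot: [2.114, 1.569, -0.746]
ft_force: [-0.9, 0.9, 6.2]
gripper_width: 0.265
```

```bash
python3 look.py w8;  python3 - <<'E'
from h import *
f=np.load("w8.npz"); p=f["p"]
cv2.imwrite("pics/w8s.png",cv2.resize(p[205:325,215:355],None,fx=5,fy=5,interpolation=cv2.INTER_CUBIC)[:,:,::-1])
E
```

```text
14.18 [ 529.  -409.8  181.5] [ 2.114  1.569 -0.746] 0.265 yaw -73.85 [-0.9  0.9  6.2]
```

View pics/w8s.png

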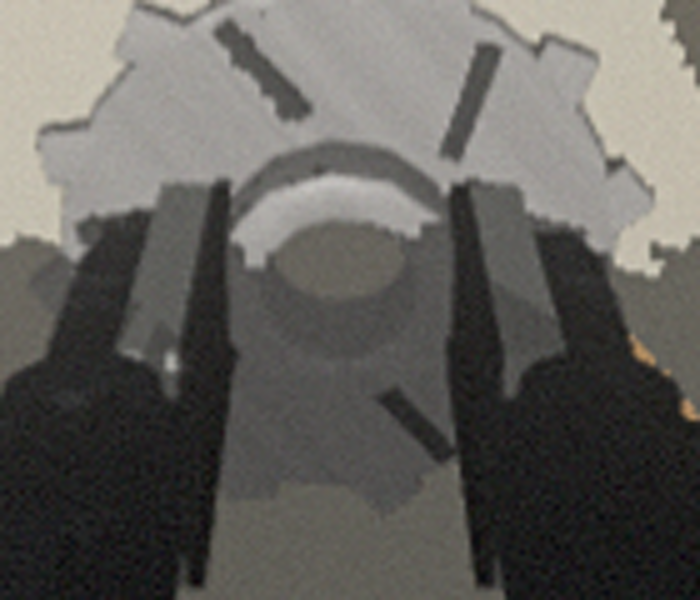

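```bash
cat > zt.py <<'E'
from h import *
P=camera_params("wrist");T=P["T_tool_cam"]
def zt(u,v,x):
    n=cv2.undistortPoints(np.array([[[u,v]]],float),P["camera_matrix"],P["distortion"]).ravel(); r=T[:3,:3]@[n[0],n[1],1]
    return T[:3,3]+r*(x-T[0,3])/r[0]
E
python3 - <<'E'
from zt import *
print("collar far",zt(283,245,162.8)[2],"bore near",zt(283,282.8,162.8)[2],"near outer",zt(283,290.6,162.8)[2])
for x in (166.5,167.5):print("hub",[zt(282.5,205+c/5-.5,x).round(2)[1:].tolist() for c in (178,221,358)])
for u in (228,448): print(zt(215+u/5-.5,250,167.5))
E
```

```text
collar far -12.089764963857675 bore near 8.376736777672065 near outer 12.825285881935017
hub [[-1.14, -13.06], [-1.15, -8.47], [-1.17, 6.72]]
hub [[-1.15, -12.63], [-1.15, -8.01], [-1.17, 7.29]]
[167.5        -12.31294775  -7.30992761]
[167.5          9.60679343  -7.2961873 ]
```

Request:
{"fn": "apply_moves", "kwargs": {
  "slide": [
    [-10,0,0],
    [-40,0,0],
    [-80,0,0],
    [-115,-10,-8],
    [-138,-35,-28],
    [-143,-75,-60],
    [-143,-115,-91],
    [-143,-155,-123],
    [-143,-185,-146],
    [-143,-200,-158]
  ],
  "turn": [0,0,0,0,0,0,0,0,0,0]
}}

```text
clock: 15.48
position: [625.3, -170.6, 323.3]
eef_rot: [-1.865, 1.57, 1.563]
ft_force: [0.4, -0.1, -1.5]
gripper_width: 0.265
```

Request:
{"fn": "apply_moves", "kwargs": {
  "slide": [
    [0,-5.7,-4.7],
    [0,-5.7,-4.7],
    [0,-5.7,-4.7],
    [0,-5.7,-4.7]
  ],
  "turn": [0,0,0,0]
}}

```text
clock: 15.98
position: [627.2, -168.3, 323.1]
eef_rot: [0.738, 1.57, -2.124]
ft_force: [-0.6, -0.5, -1.3]
gripper_width: 0.262
```

```bash
python3 look.py w9
```

```text
15.97 [ 627.2 -168.3  323.1] [ 0.738  1.57  -2.124] 0.262 yaw -73.98 [-0.6 -0.5 -1.3]
```

View pics/w9.png

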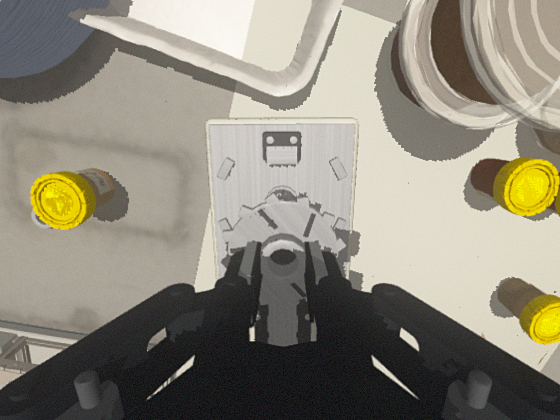

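Request:
{"fn": "apply_moves", "kwargs": {
  "slide": [
    [10,-1,-1.2],
    [25,-1,-1.2],
    [33,-1,-1.2],
    [35,-1,-1.2],
    [35,-1,-1.2],
    [35,-1,-1.2]
  ],
  "turn": [0,0,0,0,0,0]
}}

```text
clock: 16.77
position: [628.7, -165.4, 288.7]
eef_rot: [2.474, 1.57, -0.385]
ft_force: [-0.4, -0.1, -1.3]
gripper_width: 0.264
```

Request:
{"fn": "apply_moves", "kwargs": {
  "slide": [
    [0,1.4,1],
    [0,1.4,1],
    [0,1.4,1]
  ],
  "turn": [0,0,0]
}}

```text
clock: 17.15
position: [627.9, -167.1, 288.3]
eef_rot: [2.079, 1.571, -0.78]
ft_force: [-0.0, 0.9, -1.0]
gripper_width: 0.259
```

Request:
{"fn": "apply_moves", "kwargs": {
  "slide": [
    [6,0,0],
    [12,0,0],
    [18,0,0],
    [24,0,0],
    [24,0,0]
  ],
  "turn": [0,0,0,0,0]
}}

```text
clock: 17.77
position: [627.7, -167.0, 263.3]
eef_rot: [-0.513, 1.569, 2.91]
ft_force: [0.4, -0.2, -1.3]
gripper_width: 0.264
```

Request:
{"fn": "apply_moves", "kwargs": {
  "slide": [
    [6,0,0],
    [12,0,0],
    [16,0,0],
    [18.5,0,0],
    [18.5,0,0]
  ],
  "turn": [0,0,0,0,0]
}}

```text
clock: 18.4
position: [627.9, -167.0, 245.5]
eef_rot: [-0.355, 1.57, 3.069]
ft_force: [-1.0, -0.4, -0.4]
gripper_width: 0.262
```

Request:
{"fn": "apply_moves", "kwargs": {
  "slide": [
    [1.3,0,0],
    [1.3,0,0]
  ],
  "turn": [0,0]
}}

```text
clock: 18.65
position: [627.9, -167.1, 244.4]
eef_rot: [1.592, 1.571, -1.268]
ft_force: [-0.1, 0.4, -1.9]
gripper_width: 0.262
```

Request:
{"fn": "apply_moves", "kwargs": {
  "slide": [
    [0,0,0],
    [0,0,0],
    [0,0,0]
  ],
  "turn": [0,0,0],
  "claw": 0.1
}}

```text
clock: 19.02
position: [628.0, -167.1, 244.7]
eef_rot: [2.306, 1.57, -0.553]
ft_force: [-0.1, -0.3, 0.5]
gripper_width: 0.448
```

Request:
{"fn": "apply_moves", "kwargs": {
  "slide": [
    [-10,0,0],
    [-40,0,0],
    [-75,0,0],
    [-90,0,10],
    [-90,0,30],
    [-90,0,30]
  ],
  "turn": [0,0,0,0,0,0],
  "claw": -0.06
}}

```text
clock: 19.77
position: [597.7, -176.6, 334.3]
eef_rot: [0.513, 1.569, -2.349]
ft_force: [-0.1, -0.5, 0.2]
gripper_width: 0.53
```

```bash
python3 look.py w10; python3 - <<'E'
from spin import *
f=np.load("w10.npz"); p=f["p"]
cv2.imwrite("pics/w10s.png",cv2.resize(p[100:250,200:370],None,fx=4,fy=4,interpolation=cv2.INTER_CUBIC)[:,:,::-1])
S=dict(position=f["pos"],eef_rot=f["rot"]);X=w("wrist",f["d"],S=S)
D=np.linalg.norm(X[...,:2]-[628.2,-166.2],axis=-1)
for lo,hi in ((9,12),(16,22),(22,29)):
  m=(D>lo)&(D<hi)&(X[...,2]<90); print(np.percentile(X[m][:,2],[10,50,90]))
E
```

```text
19.77 [ 597.7 -176.6  334.3] [ 0.513  1.569 -2.349] 0.53 yaw -73.97 [-0.1 -0.5  0.2]
[75.22377272 76.12846428 77.07035381]
[65.39891061 66.34343656 67.36563574]
[65.4509857  66.3307176  67.25922653]
```

View pics/w10s.png

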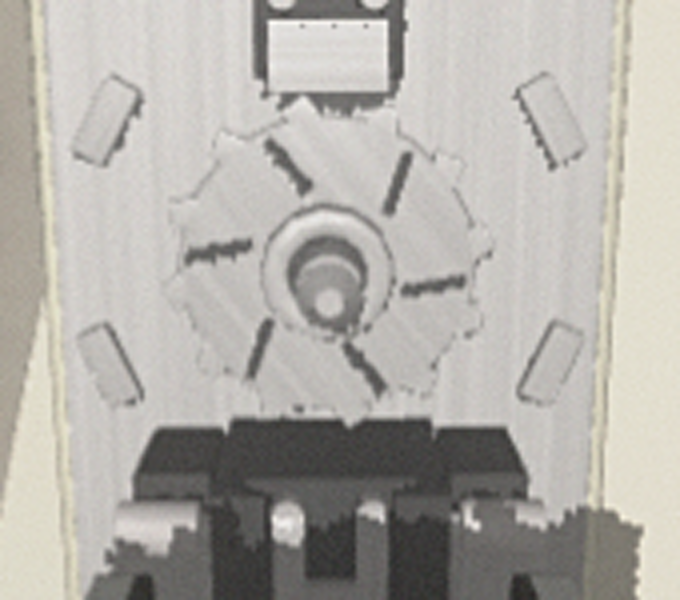

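Request:
{"fn": "apply_moves", "kwargs": {
  "slide": [
    [0,-25,0],
    [0,-75,-1],
    [0,-125,-2],
    [0,-175,-3],
    [10,-215,-4],
    [18,-242,-5],
    [22,-252,-5],
    [22,-252,-5],
    [22,-252,-5]
  ],
  "turn": [0,2,7,12,17,20,20,20,20]
}}

```text
clock: 20.95
position: [534.2, 66.9, 312.5]
eef_rot: [2.178, 1.57, -1.032]
ft_force: [1.0, -0.6, -0.2]
gripper_width: 0.533
```

```bash
python3 look.py w11
```

```text
20.95 [534.2  66.9 312.5] [ 2.178  1.57  -1.032] 0.533 yaw -93.92 [ 1.  -0.6 -0.2]
```

View pics/w11.png

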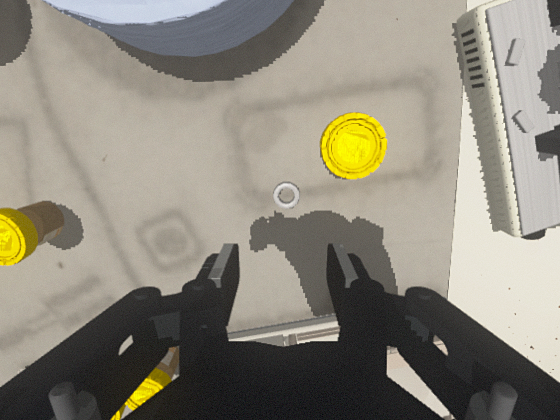

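```bash
python3 - <<'E'
from h import *
f=np.load("w11.npz"); S=dict(position=f["pos"],eef_rot=f["rot"]); R=Ro.from_euler('xyz',S["eef_rot"]).as_matrix();X=w("wrist",f["d"],S=S)
u0,v0=266,174
B=X[v0:216,u0:308]; b=((B[...,2]>4.5)&(B[...,2]<13)).astype(np.uint8); b=cv2.morphologyEx(b,cv2.MORPH_OPEN,np.ones((2,2)))
c=max(cv2.findContours(b,cv2.RETR_EXTERNAL,cv2.CHAIN_APPROX_NONE)[0],key=cv2.contourArea);e=cv2.fitEllipse(c)
q=pixray("wrist",e[0][0]+u0,e[0][1]+v0,8,S);print(e,q.round(1),(R.T@(q-S["position"])).round(1),np.median(B[b>0],0))
g=cv2.cvtColor(f["p"],cv2.COLOR_RGB2GRAY)[v0:216,u0:308]; b=(g>190).astype(np.uint8)
c=max(cv2.findContours(b,cv2.RETR_EXTERNAL,cv2.CHAIN_APPROX_NONE)[0],key=cv2.contourArea);e=cv2.fitEllipse(c)
q=pixray("wrist",e[0][0]+u0,e[0][1]+v0,8,S);print(e,q.round(1),(R.T@(q-S["position"])).round(1))
q=pixray("wrist",353,147,61,S);print("pot",q.round(1),(R.T@(q-S["position"])).round(1))
E
```

```text
((20.939302444458008, 21.527219772338867), (25.49412727355957, 26.035863876342773), 79.01959228515625) [533.7  64.    8. ] [304.5   2.7   0.4] [533.42643503  63.81848536   7.82384626]
((19.847091674804688, 21.05375099182129), (23.284317016601562, 23.81818962097168), 95.16996765136719) [534.3  65.    8. ] [304.5   1.7  -0. ]
pot [580.6  13.2  61. ] [251.6  50.2 -49.8]
```

Request:
{"fn": "apply_moves", "kwargs": {
  "slide": [
    [25,3,0.2],
    [60,3,0.2],
    [95,3,0.2],
    [118,3,0.2],
    [131,3,0.2],
    [136,3,0.2],
    [136,3,0.2],
    [136,3,0.2]
  ],
  "turn": [0,0,0,0,0,0,0,0]
}}

```text
clock: 22.0
position: [534.0, 65.1, 177.3]
eef_rot: [-3.135, 1.569, -0.061]
ft_force: [0.6, -0.4, 0.7]
gripper_width: 0.53
```

Request:
{"fn": "apply_moves", "kwargs": {
  "slide": [
    [0,0,0],
    [0,0,0],
    [0,0,0],
    [0,0,0]
  ],
  "turn": [0,0,0,0],
  "claw": 1
}}

```text
clock: 22.5
position: [533.8, 65.1, 177.4]
eef_rot: [2.857, 1.57, -0.351]
ft_force: [-1.1, -0.8, 6.1]
gripper_width: 0.253
```

```bash
python3 look.py w12;  python3 - <<'E'
from h import *
f=np.load("w12.npz"); p=f["p"]
cv2.imwrite("pics/w12s.png",cv2.resize(p[205:325,215:355],None,fx=5,fy=5,interpolation=cv2.INTER_CUBIC)[:,:,::-1])
E
```

```text
22.5 [533.8  65.1 177.4] [ 2.857  1.57  -0.351] 0.253 yaw -93.85 [-1.1 -0.8  6.1]
```

View pics/w12s.png

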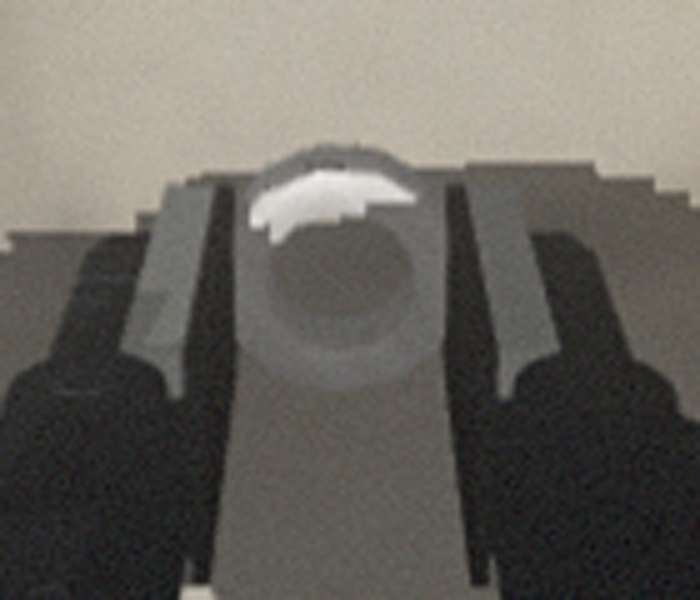

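```bash
python3 - <<'E'
from zt import *
print([zt(282.5,205+c/5-.5,169.4).round(2)[1:].tolist() for c in (168,222,348,388)])
E
```

```text
[[-1.16, -12.53], [-1.17, -6.66], [-1.18, 7.59], [-1.19, 12.29]]
```

Request:
{"fn": "apply_moves", "kwargs": {
  "slide": [
    [-10,0,0],
    [-40,0,0],
    [-80,0,0],
    [-115,10,-5],
    [-138,35,-18],
    [-145,75,-37],
    [-145,120,-59],
    [-145,165,-81],
    [-145,205,-100],
    [-145,220,-107]
  ],
  "turn": [0,0,0,0,-4,-9,-14,-18,-20,-20]
}}

```text
clock: 23.8
position: [625.5, -165.4, 321.3]
eef_rot: [1.07, 1.57, -1.794]
ft_force: [0.4, -0.2, -0.1]
gripper_width: 0.254
```

Request:
{"fn": "apply_moves", "kwargs": {
  "slide": [
    [0,6,0],
    [0,6,0],
    [0,6,0],
    [0,6,0]
  ],
  "turn": [0,0,0,0]
}}

```text
clock: 24.3
position: [627.1, -166.0, 321.7]
eef_rot: [-3.14, 1.571, 0.286]
ft_force: [-0.8, -0.4, -0.7]
gripper_width: 0.254
```

```bash
python3 look.py w13; python3 -c "
from h import *
print(slide([628,-167,288]))"
```

```text
24.3 [ 627.1 -166.   321.7] [-3.14   1.571  0.286] 0.254 yaw -73.74 [-0.8 -0.4 -0.7]
[33.6  0.9 -0.7]
```

View pics/w13.png

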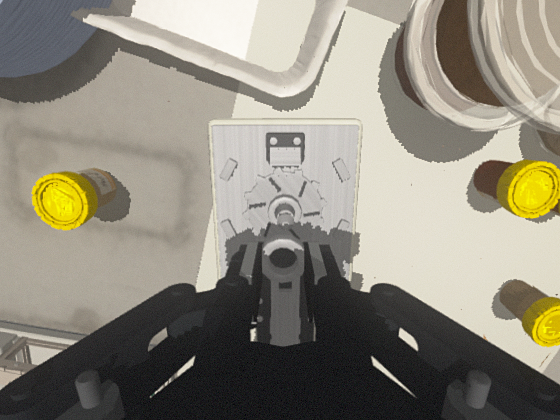

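Request:
{"fn": "apply_moves", "kwargs": {
  "slide": [
    [10,0.9,-0.7],
    [25,0.9,-0.7],
    [33,0.9,-0.7],
    [35,0.9,-0.7],
    [35,0.9,-0.7],
    [35,0.9,-0.7]
  ],
  "turn": [0,0,0,0,0,0]
}}

```text
clock: 25.1
position: [628.2, -168.1, 286.9]
eef_rot: [2.492, 1.57, -0.368]
ft_force: [0.4, 0.0, -0.9]
gripper_width: 0.249
```

Request:
{"fn": "apply_moves", "kwargs": {
  "slide": [
    [0,-1.1,0],
    [0,-1.1,0],
    [0,-1.1,0]
  ],
  "turn": [0,0,0]
}}

```text
clock: 25.48
position: [627.7, -167.0, 286.5]
eef_rot: [2.039, 1.571, -0.821]
ft_force: [0.8, -0.0, -0.9]
gripper_width: 0.256
```

Request:
{"fn": "apply_moves", "kwargs": {
  "slide": [
    [5,0,0],
    [10,0,0],
    [15,0,0],
    [20,0,0],
    [20,0,0]
  ],
  "turn": [0,0,0,0,0]
}}

```text
clock: 26.1
position: [627.5, -167.0, 265.7]
eef_rot: [-0.541, 1.57, 2.883]
ft_force: [0.6, -0.2, 0.1]
gripper_width: 0.256
```

Request:
{"fn": "apply_moves", "kwargs": {
  "slide": [
    [5,0,-0.3],
    [9,0,-0.3],
    [11,0,-0.3],
    [11.5,0,-0.3]
  ],
  "turn": [0,0,0,0]
}}

```text
clock: 26.6
position: [628.0, -166.9, 254.7]
eef_rot: [-0.33, 1.571, 3.094]
ft_force: [0.4, -0.0, -0.8]
gripper_width: 0.255
```

Request:
{"fn": "apply_moves", "kwargs": {
  "slide": [
    [0,0,0],
    [0,0,0],
    [0,0,0]
  ],
  "turn": [0,0,0],
  "claw": 0.1
}}

```text
clock: 26.98
position: [628.0, -166.9, 255.1]
eef_rot: [2.25, 1.57, -0.61]
ft_force: [0.9, -0.7, 0.0]
gripper_width: 0.455
```

Request:
{"fn": "apply_moves", "kwargs": {
  "slide": [
    [-10,0,0],
    [-40,0,0],
    [-75,0,0],
    [-85,0,10],
    [-85,0,30],
    [-85,0,30]
  ],
  "turn": [0,0,0,0,0,0]
}}

```text
clock: 27.72
position: [597.7, -176.4, 339.6]
eef_rot: [0.37, 1.569, -2.492]
ft_force: [-0.1, -0.4, 0.4]
gripper_width: 0.453
```

```bash
python3 look.py w14; python3 - <<'E'
from spin import *
f=np.load("w14.npz"); p=f["p"]
cv2.imwrite("pics/w14s.png",cv2.resize(p[100:250,200:370],None,fx=4,fy=4,interpolation=cv2.INTER_CUBIC)[:,:,::-1])
S=dict(position=f["pos"],eef_rot=f["rot"]);X=w("wrist",f["d"],S=S)
D=np.linalg.norm(X[...,:2]-[628.2,-166.2],axis=-1)
for lo,hi in ((9,12),(16,22),(22,29)):
  m=(D>lo)&(D<hi)&(X[...,2]<90); print(np.percentile(X[m][:,2],[10,50,90]))
E
```

```text
27.73 [ 597.7 -176.4  339.6] [ 0.37   1.569 -2.492] 0.453 yaw -73.96 [-0.1 -0.4  0.4]
[82.89046725 84.04800148 84.92610355]
[65.47750746 66.35831297 67.37251173]
[65.39960847 66.28492639 67.25134613]
```

View pics/w14s.png

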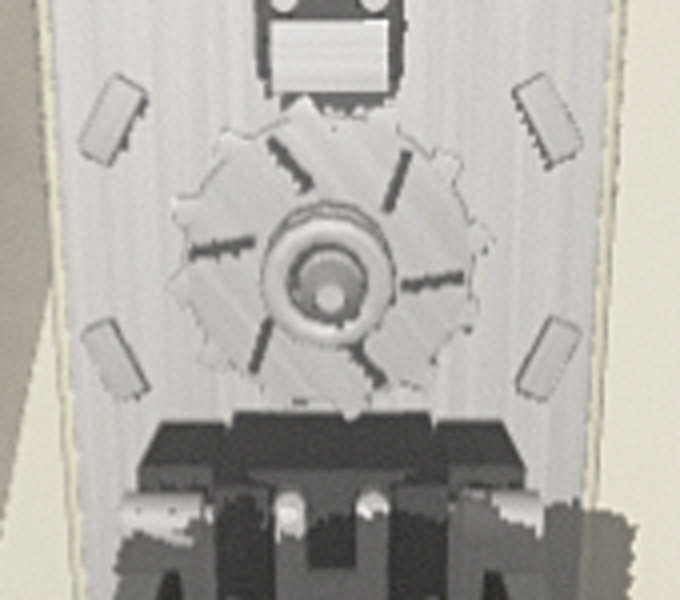

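Request:
{"fn": "apply_moves", "kwargs": {
  "slide": [
    [0,0,20],
    [0,0,60],
    [5,-0.5,95],
    [12,-1,122],
    [20,-1,133],
    [20,-1,133],
    [20,-1,133]
  ],
  "turn": [0,0,0,0,0,0,0],
  "claw": 1
}}

```text
clock: 28.65
position: [472.3, -210.7, 320.1]
eef_rot: [-3.115, 1.57, 0.31]
ft_force: [-0.4, -0.4, -0.4]
gripper_width: 0.003
```

```bash
python3 look.py w15
```

```text
28.65 [ 472.3 -210.7  320.1] [-3.115  1.57   0.31 ] 0.003 yaw -73.77 [-0.4 -0.4 -0.4]
```

View pics/w15.png

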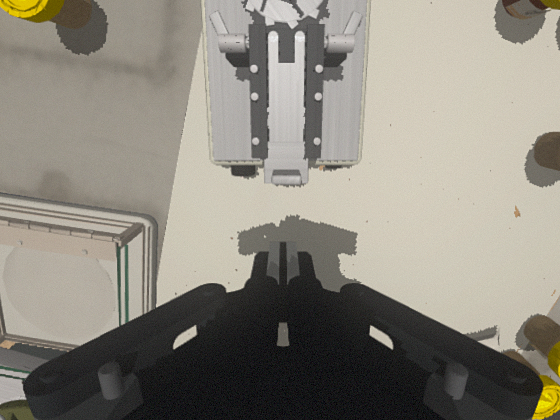

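```bash
python3 - <<'E'
from h import *
f=np.load("w15.npz"); S=dict(position=f["pos"],eef_rot=f["rot"]); R=Ro.from_euler('xyz',S["eef_rot"]).as_matrix();X=w("wrist",f["d"],S=S); Y=(X-S["position"])@R
B=X[150:200,255:320]; m=(B[...,2]>107)&(B[...,2]<116)
T=Y[150:200,255:320][m]; print(m.sum(),B[m].mean(0).round(1),T.mean(0).round(1),T.min(0).round(1),T.max(0).round(1))
a=np.radians(15.9); M=np.array([[np.cos(a),-np.sin(a)],[np.sin(a),np.cos(a)]])
mm=(B[m][:,:2]-[628.2,-166.2])@M; print(mm.mean(0),mm.min(0),mm.max(0))
# finger tips in tool
for v in range(240,290,6): print(v,[Y[v,u].round(0).tolist() for u in (268,276,284,292,300)])
cv2.imwrite("pics/w15s.png",cv2.resize(f["p"][10:200,205:370],None,fx=3,fy=3,interpolation=cv2.INTER_CUBIC)[:,:,::-1])
E
```

```text
311 [ 507.  -201.5  111.7] [208.4   0.9 -35.6] [205.7  -7.6 -38.3] [213.1   9.5 -32.4]
[-126.2401761    -0.77179118] [-129.49340661   -9.37594935] [-123.57405488    7.68418709]
240 [[319.0, -16.0, 51.0], [319.0, -8.0, 51.0], [318.0, 0.0, 51.0], [319.0, 8.0, 51.0], [318.0, 17.0, 51.0]]
246 [[320.0, -17.0, 58.0], [163.0, -4.0, -12.0], [164.0, -0.0, -11.0], [163.0, 3.0, -11.0], [318.0, 17.0, 58.0]]
252 [[166.0, -8.0, -7.0], [156.0, -4.0, -11.0], [156.0, -0.0, -12.0], [157.0, 3.0, -11.0], [165.0, 7.0, -8.0]]
258 [[151.0, -8.0, -11.0], [150.0, -4.0, -12.0], [150.0, -0.0, -12.0], [151.0, 3.0, -11.0], [157.0, 7.0, -8.0]]
264 [[146.0, -7.0, -11.0], [144.0, -4.0, -12.0], [146.0, -0.0, -11.0], [144.0, 3.0, -12.0], [153.0, 7.0, -7.0]]
270 [[141.0, -7.0, -11.0], [141.0, -4.0, -11.0], [139.0, -0.0, -12.0], [139.0, 3.0, -11.0], [147.0, 6.0, -7.0]]
276 [[133.0, -7.0, -12.0], [135.0, -4.0, -11.0], [135.0, -1.0, -11.0], [136.0, 3.0, -11.0], [132.0, 6.0, -13.0]]
282 [[129.0, -6.0, -12.0], [129.0, -3.0, -12.0], [135.0, -1.0, -8.0], [128.0, 2.0, -12.0], [126.0, 5.0, -14.0]]
288 [[125.0, -6.0, -12.0], [125.0, -3.0, -12.0], [136.0, -1.0, -6.0], [125.0, 2.0, -12.0], [125.0, 5.0, -12.0]]
```

View pics/w15s.png

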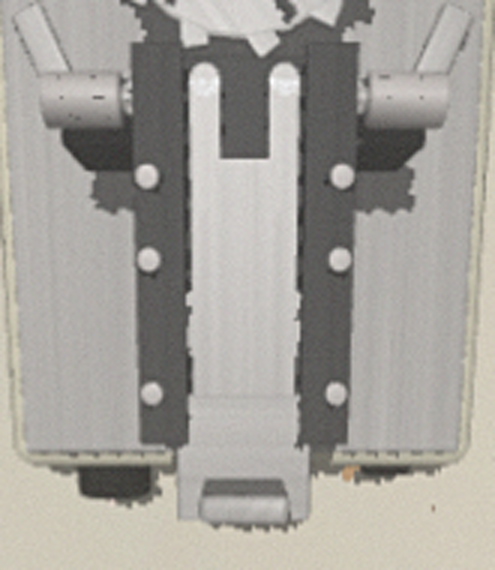

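Request:
{"fn": "apply_moves", "kwargs": {
  "slide": [
    [10,1.8,0],
    [30,1.8,0],
    [42,1.8,0],
    [47,1.8,0],
    [47,1.8,0],
    [47,1.8,0]
  ],
  "turn": [0.3,0.3,0.3,0.3,0.3,0.3]
}}

```text
clock: 29.45
position: [472.0, -213.1, 273.5]
eef_rot: [2.307, 1.57, -0.558]
ft_force: [-0.2, 0.3, -0.6]
gripper_width: 0.002
```

```bash
python3 -c "
from h import *
S=read_state();a=np.radians(15.9);M=np.array([[np.cos(a),-np.sin(a)],[np.sin(a),np.cos(a)]])
print(S['position'],yaw(S),(S['position'][:2]-[628.0,-167.0])@M)"
```

```text
[ 471.96405318 -213.11983578  273.48251944] -74.14689780639176 [-162.70117001   -1.60786518]
```

Request:
{"fn": "apply_moves", "kwargs": {
  "slide": [
    [0,0,-6],
    [0,0,-12],
    [0,0,-18],
    [0,0,-24],
    [0,0,-30],
    [0,0,-36],
    [0,0,-42],
    [0,0,-48]
  ],
  "turn": [0,0,0,0,0,0,0,0]
}}

```text
clock: 30.45
position: [518.2, -199.8, 272.9]
eef_rot: [0.66, 1.571, -2.205]
ft_force: [-0.7, 0.2, -0.1]
gripper_width: -0.001
```

Request:
{"fn": "apply_moves", "kwargs": {
  "slide": [
    [0,0,-3],
    [0,0,-6],
    [0,0,-9]
  ],
  "turn": [0,0,0]
}}

```text
clock: 30.82
position: [526.6, -197.5, 272.9]
eef_rot: [0.563, 1.571, -2.302]
ft_force: [-0.0, -0.5, 0.5]
gripper_width: -0.002
```

Request:
{"fn": "apply_moves", "kwargs": {
  "slide": [
    [0,0,-2],
    [0,0,-4]
  ],
  "turn": [0,0]
}}

```text
clock: 31.08
position: [529.7, -196.7, 272.8]
eef_rot: [-0.12, 1.568, -2.985]
ft_force: [-4.6, -0.5, 3.5]
gripper_width: 0.0
```

Request:
{"fn": "apply_moves", "kwargs": {
  "slide": [
    [0,0,-2],
    [0,0,-4]
  ],
  "turn": [0,0]
}}

```text
clock: 31.32
position: [533.3, -195.9, 272.8]
eef_rot: [-0.044, 1.568, -2.909]
ft_force: [-4.8, -1.0, 3.5]
gripper_width: -0.005
```

```bash
python3 -c "
from h import *
S=read_state();a=np.radians(15.9);M=np.array([[np.cos(a),-np.sin(a)],[np.sin(a),np.cos(a)]])
print(S['position'],yaw(S),(S['position'][:2]-[628.0,-167.0])@M)"; python3 look.py w16
```

```text
[ 533.3280474  -195.89384623  272.81449784] -74.19422315389706 [-98.96566321  -1.85215135]
31.32 [ 533.3 -195.9  272.8] [-0.044  1.568 -2.909] -0.005 yaw -74.19 [-4.8 -1.   3.5]
```

View pics/w16.png

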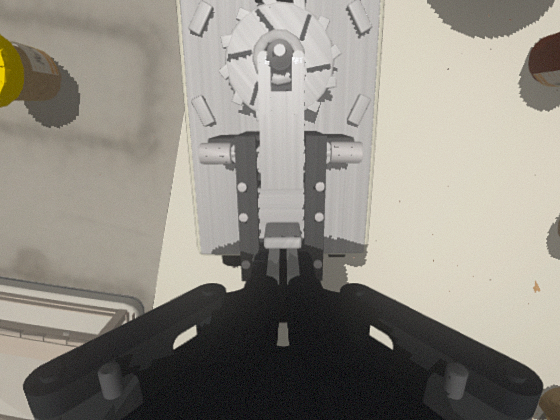

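Request:
{"fn": "apply_moves", "kwargs": {
  "slide": [
    [0,0,-1.5],
    [0,0,-3]
  ],
  "turn": [0,0]
}}

```text
clock: 31.62
position: [537.0, -194.6, 272.8]
eef_rot: [0.156, 1.57, -2.71]
ft_force: [-2.8, -0.4, 1.7]
gripper_width: 0.003
```

Request:
{"fn": "apply_moves", "kwargs": {
  "slide": [
    [0,0,-1.5],
    [0,0,-3]
  ],
  "turn": [0,0]
}}

```text
clock: 31.88
position: [540.5, -193.3, 272.9]
eef_rot: [3.028, 1.57, 0.164]
ft_force: [-0.8, -0.0, 0.4]
gripper_width: 0.004
```

Request:
{"fn": "apply_moves", "kwargs": {
  "slide": [
    [0,0,-1],
    [0,0,-2]
  ],
  "turn": [0,0]
}}

```text
clock: 32.12
position: [542.2, -192.9, 272.9]
eef_rot: [2.943, 1.57, 0.078]
ft_force: [-0.5, 0.0, -0.9]
gripper_width: 0.001
```

```bash
cat > kp.py <<'E'
import sys
from look import *
S,p,d=look(sys.argv[1]); X=w("wrist",d,S=S)
a=np.radians(15.9);M=np.array([[np.cos(a),-np.sin(a)],[np.sin(a),np.cos(a)]])
m=(X[...,2]>108)&(X[...,2]<115); Q=(X[m][:,:2]-[628.2,-166.2])@M; k=(abs(Q[:,1])<13)&(Q[:,0]>-90)&(Q[:,0]<-60); print("tab",Q[k].mean(0),Q[k].min(0),Q[k].max(0),"TCP",(S['position'][:2]-[628.0,-167.0])@M)
E
python3 kp.py w17
```

```text
32.12 [ 542.2 -192.9  272.9] [2.943 1.57  0.078] 0.001 yaw -74.14 [-0.5  0.  -0.9]
tab [-76.54857092  -0.76265273] [-83.20222598 -12.91397388] [-71.80254539  12.48306711] TCP [-89.58425407  -1.4124145 ]
```

View pics/w17.png

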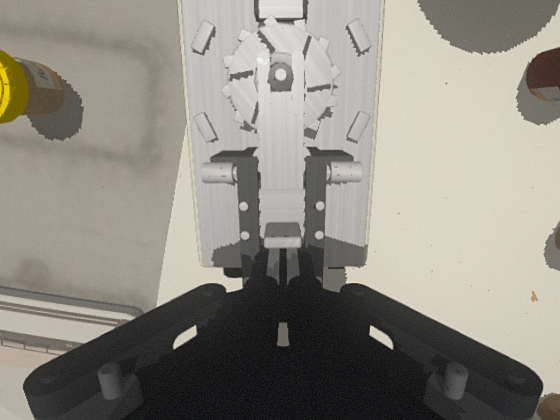

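Request:
{"fn": "apply_moves", "kwargs": {
  "slide": [
    [0,0,-0.7],
    [0,0,-1]
  ],
  "turn": [0,0]
}}

```text
clock: 32.42
position: [542.9, -192.8, 272.9]
eef_rot: [2.573, 1.571, -0.292]
ft_force: [-0.3, 0.2, 0.1]
gripper_width: 0.003
```

Request:
{"fn": "apply_moves", "kwargs": {
  "slide": [
    [0,0,-0.7],
    [0,0,-1]
  ],
  "turn": [0,0]
}}

```text
clock: 32.67
position: [543.8, -192.6, 272.9]
eef_rot: [1.402, 1.571, -1.463]
ft_force: [-0.4, 0.4, 0.2]
gripper_width: -0.001
```

Request:
{"fn": "apply_moves", "kwargs": {
  "slide": [
    [0,0,-0.7],
    [0,0,-1]
  ],
  "turn": [0,0]
}}

```text
clock: 32.92
position: [544.7, -192.3, 272.9]
eef_rot: [0.504, 1.571, -2.361]
ft_force: [-1.4, 0.6, 0.3]
gripper_width: -0.005
```

Request:
{"fn": "apply_moves", "kwargs": {
  "slide": [
    [0,0,-0.7],
    [0,0,-1]
  ],
  "turn": [0,0]
}}

```text
clock: 33.17
position: [545.2, -192.3, 272.9]
eef_rot: [-0.074, 1.569, -2.94]
ft_force: [-4.2, -0.7, 2.8]
gripper_width: 0.001
```

```bash
python3 kp.py w18; python3 -c "
from h import *
f=np.load('w18.npz');p=f['p'];cv2.imwrite('pics/w18s.png',cv2.resize(p[40:270,190:370],None,fx=3.3,fy=3.3*.8,interpolation=cv2.INTER_CUBIC)[:600,:,::-1])"
```

```text
33.17 [ 545.2 -192.3  272.9] [-0.074  1.569 -2.94 ] 0.001 yaw -74.16 [-4.2 -0.7  2.8]
tab [-73.92948921  -0.80208488] [-80.57876061 -12.98892168] [-69.21441729  12.4356835 ] TCP [-86.52657467  -1.60872359]
```

View pics/w18s.png

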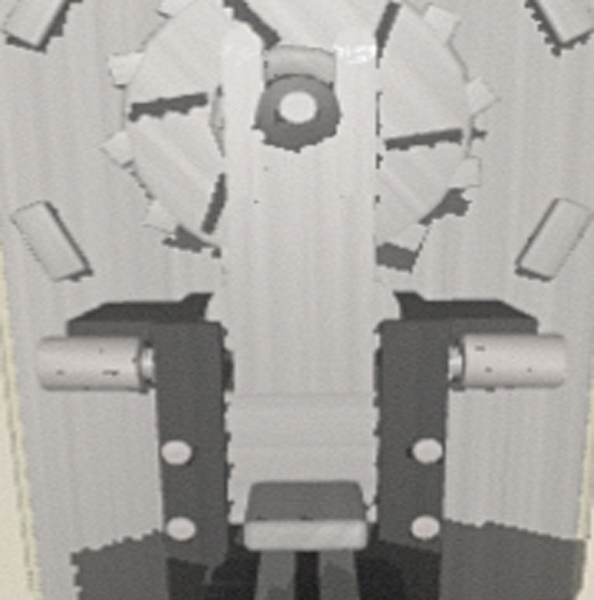

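Request:
{"fn": "apply_moves", "kwargs": {
  "slide": [
    [0,0,8],
    [0,0,30],
    [-10,0,45],
    [-35,0,50],
    [-70,0,50],
    [-70,0,50],
    [-70,0,50]
  ],
  "turn": [0,0,0,0,0,0,0]
}}

```text
clock: 34.1
position: [497.4, -205.6, 343.0]
eef_rot: [2.242, 1.57, -0.623]
ft_force: [-1.4, -0.2, 0.1]
gripper_width: -0.003
```

```bash
python3 kp.py w19; python3 - <<'E'
from h import *
f=np.load('w19.npz');p=f['p'];cv2.imwrite('pics/w19s.png',cv2.resize(p[0:200,190:370],None,fx=3,fy=3,interpolation=cv2.INTER_CUBIC)[:600,:,::-1])
S=dict(position=f["pos"],eef_rot=f["rot"]);X=w("wrist",f["d"],S=S)
a=np.radians(15.9);M=np.array([[np.cos(a),-np.sin(a)],[np.sin(a),np.cos(a)]])
Q=(X[...,:2]-[628.2,-166.2])@M; m=(X[...,2]>108)&(X[...,2]<115)&(abs(Q[...,1])<8)&(abs(Q[...,0]+74)<12); print("tab",Q[m].mean(0),Q[m].min(0),Q[m].max(0))
m=(abs(X[...,2]-90)<2.5)&(abs(Q[...,1])<15)&(Q[...,0]>-20)&(Q[...,0]<30);print("fork end",np.percentile(Q[m],[1,50,99],axis=0),np.median(X[m][:,2]))
n=0
p,d=read_camera("top");cv2.imwrite('pics/top9.png',p[:,:,::-1]);X=w("top",d)
for nm,(u,v) in dict(pa=(172,222),pb=(269,203),pc=(420,200)).items():
    B=X[v-12:v+13,u-12:u+13].reshape(-1,3);k=(B[:,2]>50)&(B[:,2]<80);print(nm,k.sum(),np.median(B[k],0).round(1))
E
```

```text
34.1 [ 497.4 -205.6  343. ] [ 2.242  1.57  -0.623] -0.003 yaw -74.15 [-1.4 -0.2  0.1]
tab [-73.23263325  -1.11839152] [-76.03975211  -9.99341464] [-70.29063106   7.8094879 ] TCP [-136.17448803   -1.372258  ]
tab [-73.23387571  -0.34993131] [-76.03975211  -7.95322237] [-70.29063106   7.8094879 ]
fork end [[-19.73841389 -10.95500946]
 [ -8.57849864  -0.21306747]
 [  9.54194499  10.57302307]] 90.49318845571912
pa 206 [525.6 304.9  59.5]
pb 204 [580.5  11.4  60. ]
pc 213 [ 587.5 -448.    62.1]
```

View pics/w19s.png

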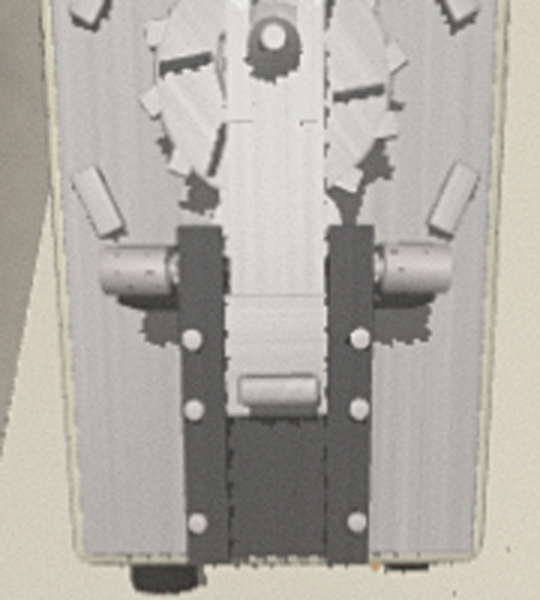

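View pics/top9.png

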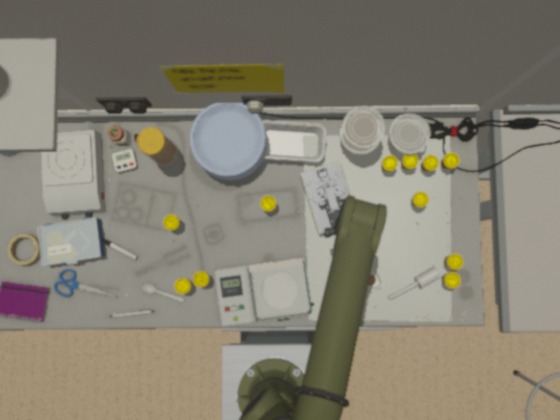

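```bash
python3 -c "
from station import *
print(job_done(), read_state()['clock'])"
```

```text
the job is handed in; nothing more can be done
the job is handed in; nothing more can be done
```

The mill is reassembled: long collar, toothed disc with its hub up, then short collar, each let go fully down before the next. The keeper is pushed home, and I handed the job in at about 34 s of the 67 s allowed.

- **Stack:** the wrist camera's depth put the long collar's top at about 62 mm, the disc plate at 66 mm and hub at 76 mm, and the short collar's top at 84 mm. These match the fully-down heights.
- **Keeper:** the push met about 6 N at the plungers, which fell to almost nothing as it passed the hump. It rose to about 5 N again at the end of the play. Backed off, the picture shows the fork round the neck. The tab measured at x = -73.2 mm against the nominal -74 mm, which is within the play and the 2 mm calibration.
- **Pots:** all three are within about 2 mm of where they started, which is measurement noise, and all are standing. The gripper was clear of everything at hand-in.
- **Disagreement:** the arm often stopped 1 to 2.5 mm from where I commanded it sideways. I corrected this before each part went over the spindle, and none of the lowerings showed any contact force.

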